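# Set a portion balance with its check weight

### The job

Set up the portion balance for packing: with the beam still arrested, stand the smaller of the two check weights upright in the steel bowl on the pan, then find the place of the sliding poise at which the freed beam comes to rest level at the middle mark by itself. Swing the little arrest lever under the pan over to the right to free the beam for a trial, and always bring it back to arrest the beam before you touch the poise or the load again. When the beam has come to rest level, leave it fully arrested, with the weight still in the bowl and everything else where it was.

Things in the scene. Friction and masses are not known exactly. Their poses are not given: they have to be found in the camera images.
- balance: One-pan beam balance, fixed; white base 435 x 120 mm, 42 high. Origin on the table near the base's middle; x to its back, y to its left, z up. In its frame (mm): base front face x = -45; beam along y at x = 0, pivot y = 60, z = 125; pan centre y = 130; index plate with a long middle mark for level at y = -214; arrest lever on the front face under the pan.
- beam (a joint): Tilt, rad, -0.2 to 0.2: 0 level, positive when the pan is low, the right end high (poise must go farther right, to a larger value). Arrested: 0 within 0.005. Freed and left alone it settles in about 1 s at 0.0025 rad for each mm that the poise stands from its balanced place.
- pointer (a point): Tip of the pointer at the right end of the beam, 270 mm from the pivot; level with the pivot (125 mm above the table) when the beam is level. The marks of the index plate behind it are 10 mm apart.
- poise (a joint): Place of the sliding poise, m: 0 at the pan end, growing to the right, up to 0.155; at value p it stands at y = -p in the balance's frame. Slides with 2.5 N of friction, stays where left. The balanced place depends on the bowl's unknown weight; it lies between 0.055 and 0.10.
- poise_tab (a point): Centre of the poise's upright grip tab: 24 mm deep (balance x), 14 mm wide along the beam (balance y), 36 mm high, its top 177 mm over the table. The block under it is 28 mm wide along the beam, its top 16 mm below this point. Grip the tab from above across its 14 mm; it slides along the beam only.
- lever (a joint): Arrest lever, rad: 0 fully arrested (pin leaning left), 1.5 fully free (pin leaning right), a hard stop at each end; turns over the top about an axis along balance x at y = 130, z = 26 mm, 40 mm from the pin. Stays where left (about 2 N at the pin). It lowers two rubber pads that hold the beam from below; the beam is free above 1.2.
- lever_pin (a point): Middle of the lever's round black pin, 15 mm thick, 24 long, pointing to the front; at x = -66.5 mm in the balance's frame, 55 mm over the table at both ends of its swing (27 mm either side of its axis), 66 mm midway. The pan (underside 178 mm up) juts out over it, 13 mm farther to the front: reach it from the front, tool leaning back about 32 degrees; push it sideways.
- pan_top (a point): Centre of the upper face of the round steel pan, 160 mm in diameter, 5 mm thick, 183 mm over the table when level. It stays horizontal as the beam tilts; where the load stands on it makes no difference.
- bowl: Steel bowl on the pan, 124 mm in diameter, 45 mm high; inner floor 6 mm above its underside, flat over 52 mm; about 100 mm wide inside from 20 mm height up. Origin: middle of its underside. Its weight is unknown, 60 to 160 g.
- check_weight_small: The smaller check weight (200 g): plain steel cylinder with a knob on top, 32 mm in diameter, 40 mm high over all. Origin: middle of its underside, z up.
- check_weight_large: The larger check weight (500 g), same shape, 43 mm in diameter, 52 mm high; a bystander. Origin: middle of its underside.
- masking_tape: Roll of masking tape lying flat, 96 mm in diameter, 25 mm high, at the left front; a bystander. Origin: middle of its underside.
- marker: Black felt marker, 135 x 16 x 18 mm, lying in front of the balance; a bystander. Origin: middle of its underside.
Things that resemble listed ones, but are neither listed nor needed, are in the scene too. Leave any purple look-alike of the check_weight_small alone.

How it is judged:
By the outcome, as a careful person would: the job done as asked, in the order asked, and still so for the second after the job is handed in, with the robot touching nothing.
It also fails if it takes over 72 s, if anything falls off the work surface, if the arm or the gripper's body presses on something with over 40 N, if the wrist force passes 120 N, or if a joint passes its speed limit or range.

### The arm

A 7-joint arm with a two-finger parallel gripper is mounted at the origin on a cart in front of the work surface, level with it; the furniture and walls round the work are solid. World frame = base frame: x ahead of the robot, y to its left, z up, the work surface at z = 0. Lengths are in mm, angles in rad, forces in N, time in s.
With the tool pointing down it reaches from about 400 to 875 mm from the base axis. Payload 4.4 kg.
Tool frame: the origin (TCP) lies at the very end of the fingers, on their centre line; the grasp point (between the pads) lies 19 mm behind it; z points along the fingers, x is the direction in which the jaws open and shut, and the axes are right-handed (so a half turn about z gives the same grasp; the last joint's range is limited). The gripper opens to 85 mm and grips with 20 to 120 N. Pads are 22 mm wide; open, the fingers measure 114 mm over their backs; the gripper's body (76 mm by 85 mm) begins 54 mm behind the grasp point. The pads swing forward as they close: fully open they stand 13 mm farther back than shut.
Start: joints at [-1.31, 0.628, 0.038, 1.517, -0.027, 0.996, -0.02], TCP at [208.636, 615.621, 231.313] pointing down, gripper open.
Joint ranges: [-3.06, 3.06], [-0.37, 2.12], [-1.25, 1.32], [0.18, 2.47], [-1.1, 4.24], [0.23, 1.98], [-2.94, 2.94]. Speed limits (rad/s): [2.57, 2.57, 3.14, 3.14, 3.14, 3.14, 3.14].

### API

Orientations are given as [roll, pitch, yaw] about the fixed x, y, z axes, in that order (R = Rz(yaw) Ry(pitch) Rx(roll)).
In Python, from cell import ctrl gives the robot as it stands.
- The arm moves only by the shell command python3 -m creep 'ROWS'. ROWS is text: rows parted by semicolons, each of 7 numbers parted by spaces: the shift along the tool's x, y, z in units of 40 mm (1.0 is 40 mm), then the turn, a rotation vector about the tool's x, y, z in degrees, then the closure, from 0 (fully open) to 1 (shut). In form: x y z rx ry rz grip; .... A call has 1 to 10 rows; each row is the pose to reach, as a shift and turn from the pose commanded when the call began, along the tool's axes at that moment; what a row does not reach only later rows make up. A row lasts 1/12 s, in which the tool goes at most 41.7 mm and 7.16 degrees, less where a joint would pass 70% of its speed; a pose out of reach is approached as far as the arm can. A call with a gripper value outside its range is refused whole. The fingers move at their own pace and stop on an object; the grip force is fixed at half the most. Time passes only in rows, so rows that repeat a pose let the fingers close. It gives the time, the measured TCP pose, the force and the opening at its end, in the units of the state.
- ctrl.read_state(): the state, without advancing time (a new reading comes with each control period).
- ctrl.get_image(name): name is "side" or "top"; returns a dict with "img" (480x640x3 uint8, red, green, blue), "vfov" (degrees; the focal length in pixels is half the picture's height over the tangent of half this angle, whatever the lens; pixels are square), "cx", "cy" (the principal point, pixels), "distortion" ([k1, k2, p1, p2, k3] as OpenCV has them; the pictures are not rectified), "T" (4x4, takes a point from camera to world coordinates). Camera axes: x right, y up, looking along -z (the intrinsics and any distortion apply to the point x, -y, -z); pixel columns grow to the right and rows downward; lengths in mm; the calibration is good to about 2 mm. A picture is of the moment at which its call begins. There is no depth.
- ctrl.finish_job(): hands the job in, once; it reports no verdict.
Trained networks look in the newest picture that a camera, given by its name, has taken for a name from the list of things; names that differ only in an ending like _2 or _b are one class to them, and where a whole thing is asked for, a point or a joint stands for the part that bears it (a point fixed in the world has none). Each returns a list of dicts, best first, with "score" (0 to 1); they miss things now and then, are a little off and sometimes report something else, mostly with a low value. They report only what shows in the picture. A call takes as long as a camera call. They do not tell look-alikes from the thing itself.
- ctrl.boxes_of(camera, thing): "rect" ([left, top, right, bottom] in pixels, round what is visible of it).
- ctrl.cut_out(camera, thing): "pixels" (480x640 bool, what is visible of it) and "rect" ([left, top, right, bottom] in pixels, round what is visible of it).
The state is a dict: "clock": time; "qpos": joint angles; "qd": joint speeds; "tau": joint torques, N m; "eef_pos": TCP position; "tool_rot": TCP orientation; "force": force on the tool from outside, world axes, zero at the start; "torque": the same for the moment, N m; "width": finger opening in mm.
Only numpy, scipy, OpenCV 4.12 (cv2) and the standard library are available. Lean on these libraries where they do the work, as an engineer would, in place of code of your own. Each camera call takes 0.05 s, during which the arm holds its last target.

## Working session

There is one attempt and no reset: what is moved stays moved. The work goes in short steps, Python scripts to look and compute and a shell command to move; the robot and the scene stay as the last step left them, time stands still between calls to the robot, and variables do not carry over. Pictures are saved under pics/ and viewed, and the job is handed in when it is done.

```bash
ls; mkdir -p pics; python3 - <<'E'
from cell import ctrl
import cv2
s=ctrl.read_state()
print({k:s[k] for k in ('clock','eef_pos','tool_rot','width','force')})
for n in ('side','top'):
    d=ctrl.get_image(n); cv2.imwrite(f'pics/{n}0.png',d['img'][:,:,::-1]); print(n,d['vfov'],d['cx'],d['cy'],d['distortion'],d['T'])
E
```

```text
pics
{'clock': 0.0, 'eef_pos': array([208.41655565, 615.01489009, 230.37103713]), 'tool_rot': array([-3.14158221e+00,  1.92589109e-03,  1.24398497e+00]), 'width': 85.82200356757194, 'force': array([-0.65721602,  0.65095578,  0.92395493])}
side 49.15927876626852 322.67520799110827 230.0635065280291 [-0.01090484  0.          0.          0.          0.        ] [[ 9.99713193e-01 -3.22665913e-03  2.37301590e-02  4.89062885e+02]
 [ 2.08958676e-02  6.01626512e-01 -7.98504166e-01 -1.06311418e+03]
 [-1.17001921e-02  7.98771011e-01  6.01521385e-01  9.00928706e+02]
 [ 0.00000000e+00  0.00000000e+00  0.00000000e+00  1.00000000e+00]]
top 54.90715061950266 324.01339911030396 236.68859812513116 [0.02566955 0.         0.         0.         0.        ] [[ 1.41345235e-02  9.93644363e-01 -1.11674055e-01  3.42164468e+02]
 [-9.99388916e-01  1.76097212e-02  3.01942477e-02 -4.91110287e+01]
 [ 3.19688930e-02  1.11179032e-01  9.93286068e-01  1.17923408e+03]
 [ 0.00000000e+00  0.00000000e+00  0.00000000e+00  1.00000000e+00]]
```

View pics/side0.png

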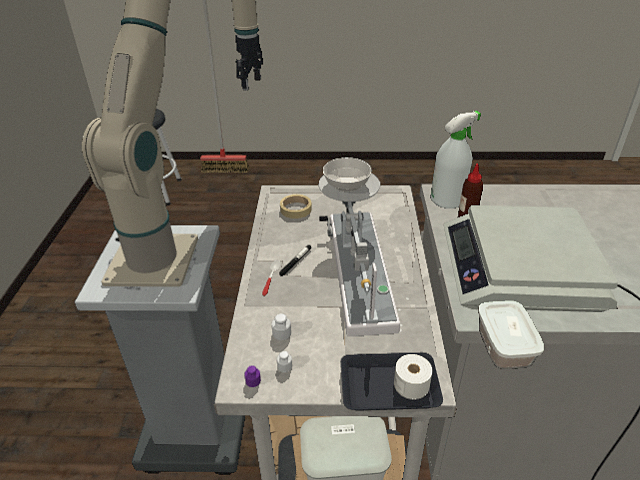

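View pics/top0.png

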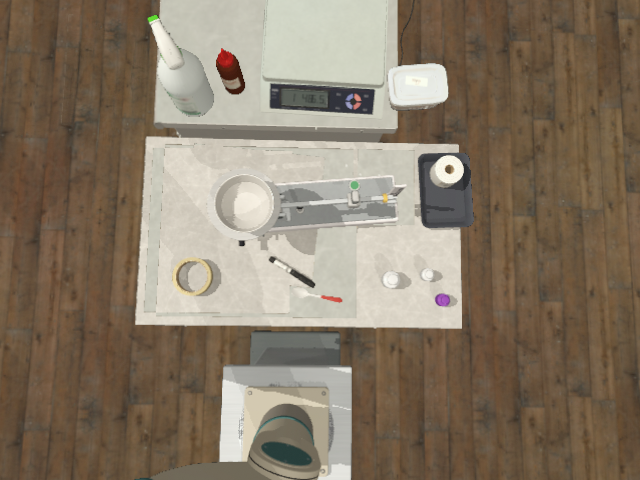

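The side view shows the large weight at (281,327), a small white one at (285,362) and the purple look-alike at (252,377). In the top view these are at (391,280), (428,275) and (443,300). The small weight is the white one at top (428,275). I'll check it in a crop and measure.

```bash
cat > h.py <<'E'
from cell import ctrl
import cv2, numpy as np
from scipy.optimize import least_squares
def cam(n):
    d=ctrl.get_image(n); return prep(d)
def prep(d):
    f=240/np.tan(np.radians(d['vfov'])/2)
    K=np.array([[f,0,d['cx']],[0,f,d['cy']],[0,0,1.]])
    T=np.array(d['T']); Tc=T@np.diag([1,-1,-1,1.]); d['K']=K; d['Tc']=Tc; d['D']=np.array(d['distortion'],float); return d
def ray(d,uv):
    p=cv2.undistortPoints(np.array([[uv]],float),d['K'],d['D'])[0,0]
    v=d['Tc'][:3,:3]@np.array([p[0],p[1],1]); return d['Tc'][:3,3],v/np.linalg.norm(v)
def atz(d,uv,z):
    o,v=ray(d,uv); return o+v*(z-o[2])/v[2]
def proj(d,P):
    W=np.linalg.inv(d['Tc']); P=np.atleast_2d(np.array(P,float))
    r,_=cv2.Rodrigues(W[:3,:3]); return cv2.projectPoints(P,r,W[:3,3],d['K'],d['D'])[0][:,0]
def tri(d1,u1,d2,u2):
    o1,v1=ray(d1,u1);o2,v2=ray(d2,u2)
    A=np.stack([v1,-v2],1);s=np.linalg.lstsq(A,o2-o1,rcond=None)[0]
    a=o1+s[0]*v1;b=o2+s[1]*v2
    return (a+b)/2,np.linalg.norm(a-b)
def crop(d,x0,y0,x1,y1,k,fn):
    cv2.imwrite(fn,cv2.resize(d['img'][y0:y1,x0:x1,::-1],None,fx=k,fy=k,interpolation=cv2.INTER_CUBIC))
E
python3 - <<'E'
from h import *
s=cam('side');t=cam('top')
crop(t,200,160,420,320,3.6,'pics/t1.png')
crop(s,300,150,420,340,3.1,'pics/s1.png')
crop(s,230,300,320,400,5,'pics/s2.png')
for n in ['bowl','check_weight_small','check_weight_large','poise_tab','lever_pin','pan_top','balance','pointer','marker','masking_tape']:
  for c in ('top','side'):
    print(n,c,[(round(b['score'],2),np.round(b['rect']).tolist()) for b in ctrl.boxes_of(c,n)[:3]])
E
```

```text
bowl top [(0.62, [212.0, 171.0, 276.0, 235.0])]
bowl side [(0.66, [320.0, 158.0, 368.0, 191.0])]
check_weight_small top [(0.65, [420.0, 267.0, 435.0, 281.0]), (0.63, [438.0, 294.0, 449.0, 303.0]), (0.49, [348.0, 191.0, 363.0, 211.0])]
check_weight_small side [(0.83, [244.0, 364.0, 264.0, 392.0]), (0.69, [276.0, 350.0, 291.0, 374.0])]
check_weight_large top [(0.64, [380.0, 272.0, 398.0, 290.0])]
check_weight_large side [(0.65, [271.0, 314.0, 292.0, 341.0])]
poise_tab top [(0.55, [348.0, 191.0, 360.0, 208.0])]
poise_tab side [(0.75, [320.0, 180.0, 381.0, 296.0]), (0.67, [350.0, 244.0, 370.0, 273.0])]
lever_pin top []
lever_pin side [(0.48, [318.0, 217.0, 331.0, 224.0])]
pan_top top [(0.9, [209.0, 170.0, 280.0, 242.0])]
pan_top side [(0.92, [318.0, 174.0, 381.0, 202.0])]
balance top [(0.95, [210.0, 167.0, 406.0, 247.0])]
balance side [(0.67, [316.0, 173.0, 401.0, 336.0])]
pointer top [(0.96, [208.0, 165.0, 399.0, 238.0]), (0.69, [170.0, 257.0, 215.0, 296.0])]
pointer side [(0.87, [319.0, 177.0, 381.0, 296.0])]
marker top [(0.9, [269.0, 256.0, 315.0, 285.0])]
marker side [(0.57, [279.0, 245.0, 310.0, 277.0])]
masking_tape top [(0.85, [171.0, 255.0, 214.0, 296.0])]
masking_tape side [(0.71, [281.0, 197.0, 312.0, 219.0])]
```

```bash
python3 - <<'E'
import cv2
for n in ('t1','s1','s2'): print(cv2.imread(f'pics/{n}.png').shape)
E
```

```text
(576, 792, 3)
(589, 372, 3)
(500, 450, 3)
```

View pics/t1.png

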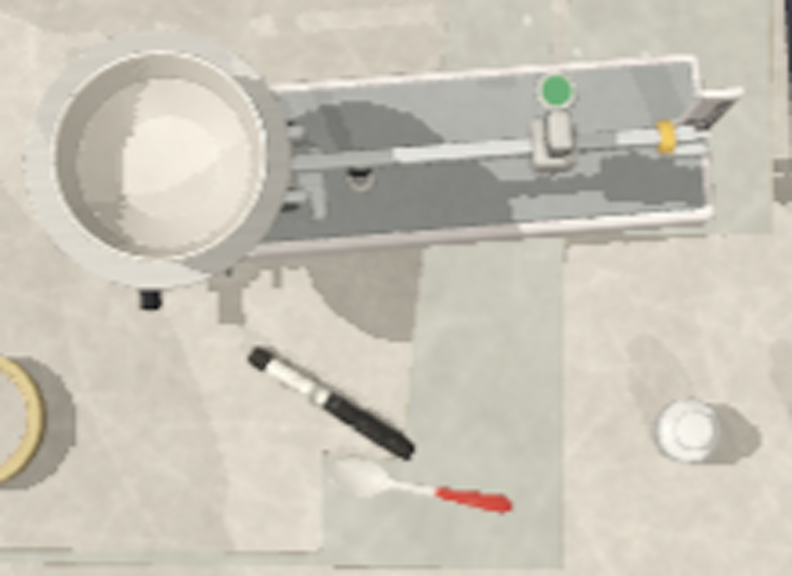

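View pics/s1.png

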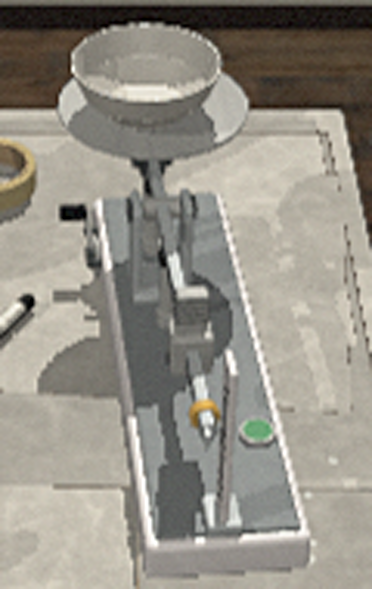

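View pics/s2.png

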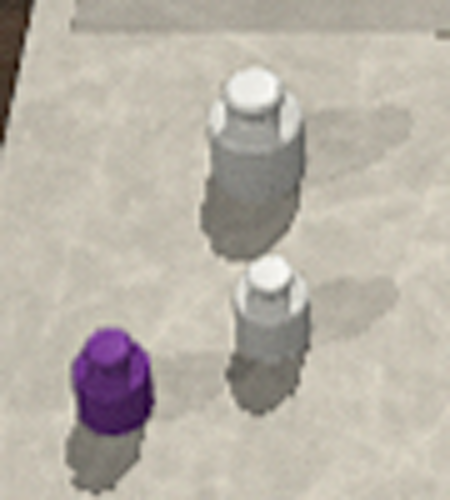

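```bash
python3 - <<'E'
from h import *
s=cam('side');t=cam('top')
for n,th in (('bowl',.5),('pan_top',.5),('check_weight_small',.5),('poise_tab',.5),('pointer',.5)):
  for c,d in (('top',t),('side',s)):
    for m in ctrl.cut_out(c,n)[:2]:
      ys,xs=np.nonzero(m['pixels']); print(n,c,round(m['score'],2),m['rect'],len(xs),xs.mean().round(1),ys.mean().round(1))
print('pin',tri(t,(241.7,243.1),s,(323.2,218.4)))
print('pin at z',atz(t,(241.7,243.1),55),atz(s,(323.2,218.4),55))
print('FR',tri(t,(397.3,219.7),s,(347.7,326.8)),atz(t,(397.3,219.7),42),atz(s,(347.7,326.8),42))
print('BR',atz(t,(393.1,175.8),42),atz(s,(399.4,324.2),42))
print('pan',atz(t,(244.5,206),183)); print('bowl',atz(t,(244,203),228))
print('small top',atz(t,(427.5,274),40), tri(t,(428.2,274.2),s,(283.8,354.2)))
print('tab top',atz(t,(355.3,195.8),177))
crop(t,330,170,420,230,8,'pics/t2.png')
crop(s,330,230,400,300,8,'pics/s3.png')
crop(t,405,255,465,315,8,'pics/t3.png')
E
```

```text
bowl top 0.85 [216.1, 172.8, 275.0, 235.1] 2666 243.5 202.6
pan_top top 0.91 [208.9, 168.6, 281.7, 243.2] 1410 242.5 204.4
pan_top side 0.94 [317.8, 176.3, 379.2, 203.3] 758 350.3 190.6
pan_top side 0.69 [317.8, 174.7, 379.2, 295.9] 1662 354.4 219.0
check_weight_small top 0.55 [420.4, 269.8, 436.9, 280.2] 164 426.9 274.2
check_weight_small top 0.46 [436.1, 292.4, 451.3, 307.4] 211 442.3 299.5
check_weight_small side 0.63 [246.1, 364.0, 262.6, 391.1] 280 252.2 376.2
check_weight_small side 0.52 [277.7, 348.8, 293.0, 376.0] 283 284.2 361.0
poise_tab top 0.69 [348.2, 192.2, 361.1, 208.7] 191 353.8 199.3
poise_tab side 0.64 [354.3, 244.5, 369.7, 269.0] 280 361.2 255.3
pointer top 0.82 [210.4, 168.3, 399.3, 240.4] 2419 277.7 203.7
pointer side 0.59 [319.0, 179.9, 380.3, 292.0] 1561 353.8 218.3
pin (array([452.80233091, 117.53248014,  51.42731678]), np.float64(6.259933589639956))
pin at z [449.33597015 116.62076794  55.        ] [456.0214131  113.37661756  55.        ]
FR (array([ 517.25049491, -267.64835542,   35.09613328]), np.float64(0.3889554452109093)) [ 515.99961042 -266.34548016   42.        ] [ 517.21673233 -273.947467     42.        ]
BR [ 627.82202665 -256.02017208   42.        ] [ 630.70109301 -265.23252702   42.        ]
pan [518.21428612  94.43018779 183.        ]
bowl [516.55211897  89.18335422 228.        ]
small top [ 381.88599323 -341.24577273   40.        ] (array([ 382.04973106, -344.52212061,   33.79058031]), np.float64(0.8394963630160973))
tab top [ 546.99990007 -147.46748516  177.        ]
```

View pics/t2.png

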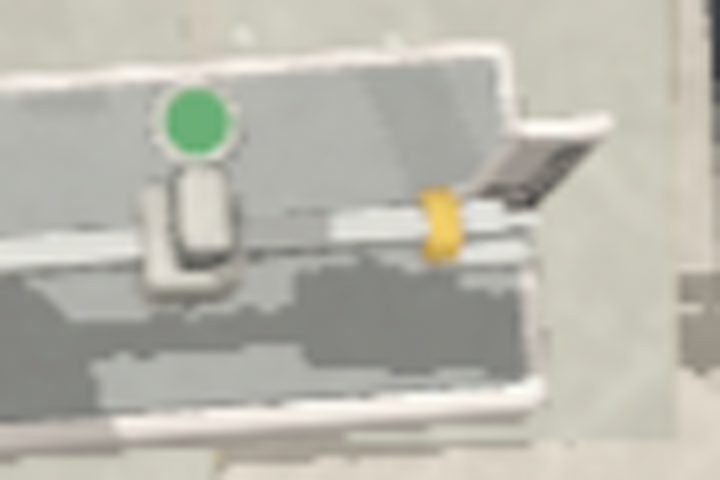

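View pics/s3.png

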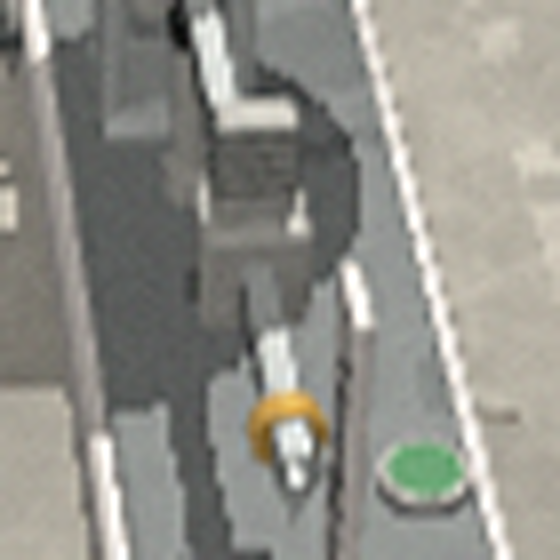

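View pics/t3.png

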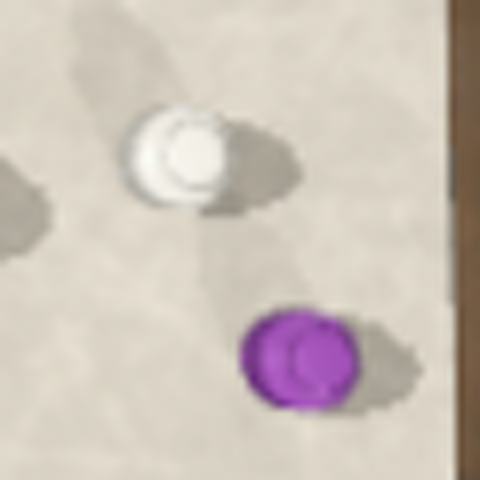

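```bash
python3 - <<'E'
from h import *
s=cam('side');t=cam('top')
# name, pts in balance frame (or func of p), cam, pixel, weights u,v
obs=[((-66.5,157,55),t,(241.9,242.5),.5),((-68,157,55),s,(323.5,218.4),.7),
((-45,-217.5,42),t,(397.4,219.6),.5),((75,-217.5,42),t,(392.8,176.0),.5),
((-45,-217.5,42),s,(347.7,326.8),.5),((75,-217.5,42),s,(399,324.2),.5),
((0,130,180.5),t,(245.3,206),1),((0,130,183),s,(348.5,None),1),
((0,'p',177),t,(355.6,195.6),1),((0,'p',177),s,(362.2,244.1),1),((0,-210,125),s,(367.1,291.9),1)]
def res(q,full=False):
    x,y,a,p,dx,dy,tx,ty=q; c,sn=np.cos(a),np.sin(a); r=[]
    for P,d,uv,w in obs:
        X,Y,Z=P; Y=-p if Y=='p' else Y
        off=(dx,dy) if d is s else (tx,ty)
        e=proj(d,[(x+c*X-sn*Y,y+sn*X+c*Y,Z)])[0]+off-[uv[0],uv[1] if uv[1] else 0]
        if uv[1] is None: e[1]=0
        r+=list(e*w)
    if full: return np.array(r).reshape(-1,2)
    return np.array(r+[dx/1.,dy/1.,tx/1,ty/1])
o=least_squares(res,[530,-40,.09,80,0,0,0,0],loss='soft_l1')
print(o.x.round(3)); print(res(o.x,True).round(2))
E
```

```text
[ 5.35479e+02 -3.94470e+01  1.04000e-01  1.10932e+02  5.34000e-01
  7.78000e-01 -5.15000e-01  3.82000e-01]
[[ 1.07 -0.25]
 [-0.98  1.09]
 [-1.48  0.77]
 [-1.69 -0.86]
 [-0.69 -1.91]
 [ 0.52 -2.49]
 [ 1.01 -1.1 ]
 [ 0.11  0.  ]
 [ 0.23  0.62]
 [-0.46 -0.2 ]
 [ 0.41 -0.03]]
```

```bash
python3 - <<'E'
from h import *
s=cam('side');t=cam('top')
obs=[((-66.5,157,55),t,(241.9,242.5),.5),((-68,157,55),s,(323.5,218.4),.7),
((-45,'e',42),t,(397.4,219.6),.7),((75,'e',42),t,(392.8,176.0),.7),
((-45,'e',42),s,(347.7,326.8),.7),((75,'e',42),s,(399,324.2),.7),
((0,130,180.5),t,(245.3,206),1),((0,130,183),s,(348.5,None),1),
((0,'p',177),t,(355.6,195.6),1),((0,'p',177),s,(362.2,244.1),1),((0,-210,125),s,(367.1,291.9),1)]
def W(q,P): 
    x,y,a=q[:3];c,sn=np.cos(a),np.sin(a);return (x+c*P[0]-sn*P[1],y+sn*P[0]+c*P[1],P[2])
def res(q,full=False):
    x,y,a,p,dx,dy,tx,ty,e0=q; r=[]
    for P,d,uv,w in obs:
        X,Y,Z=P; Y=-p if Y=='p' else e0 if Y=='e' else Y
        off=(dx,dy) if d is s else (tx,ty)
        e=proj(d,[W(q,(X,Y,Z))])[0]+off-[uv[0],uv[1] if uv[1] else 0]
        if uv[1] is None: e[1]=0
        r+=list(e*w)
    if full: return np.array(r).reshape(-1,2)
    return np.array(r+[dx/1.,dy/1.,tx/1,ty/1])
o=least_squares(res,[530,-40,.09,80,0,0,0,0,-217],loss='soft_l1')
q=o.x;print(q.round(3)); print(res(q,True).round(2))
for d,off,n,k,b in ((t,q[6:8],'t4',3.6,(200,160,420,320)),(s,q[4:6],'s4',4,(300,160,420,300))):
    crop(d,*b,k,'pics/x.png'); im=cv2.imread('pics/x.png')
    def L(pts,col,cl=True):
        p=(proj(d,[W(q,P) for P in pts])+off+.5-b[:2])*k
        cv2.polylines(im,[np.int32(p.round())],cl,col,1)
    e=q[8]; L([(-45,e,42),(75,e,42),(75,e+435,42),(-45,e+435,42)],(0,0,255))
    th=np.linspace(0,2*np.pi,60)
    L([(80*np.cos(a),130+80*np.sin(a),183) for a in th],(255,0,0))
    p=-q[3]
    for z in (177,141): L([(-12,p-7,z),(12,p-7,z),(12,p+7,z),(-12,p+7,z)],(0,255,0))
    L([(-14,p-14,141-1),(14,p-14,140),(14,p+14,140),(-14,p+14,140)],(0,255,255))
    L([(-78.5,157,55),(-54.5,157,55)],(255,0,255),False); L([(0,60,125),(0,-210,125)],(255,255,0),False)
    cv2.imwrite(f'pics/{n}.png',im)
for nm,P in (('pan',(0,130,183)),('tab',(0,-q[3],159)),('pin',(-66.5,157,55)),('pinaxis',(-66.5,130,26)),('pinfree',(-66.5,103,55))): print(nm,np.round(W(q,P),1))
E
```

```text
[ 5.35319e+02 -3.76020e+01  1.03000e-01  1.13203e+02  5.15000e-01
  8.69000e-01 -8.35000e-01  4.19000e-01 -2.29524e+02]
[[ 0.52 -0.22]
 [-1.    0.87]
 [ 0.52  0.88]
 [ 0.22 -1.39]
 [-0.62 -0.21]
 [ 1.34 -1.05]
 [-0.16 -1.03]
 [ 0.04  0.  ]
 [ 0.1   0.65]
 [-0.46  0.01]
 [ 0.23 -0.54]]
pan [521.9  91.7 183. ]
tab [ 547.  -150.2  159. ]
pin [453.  111.7  55. ]
pinaxis [455.8  84.9  26. ]
pinfree [458.6  58.   55. ]
```

View pics/t4.png

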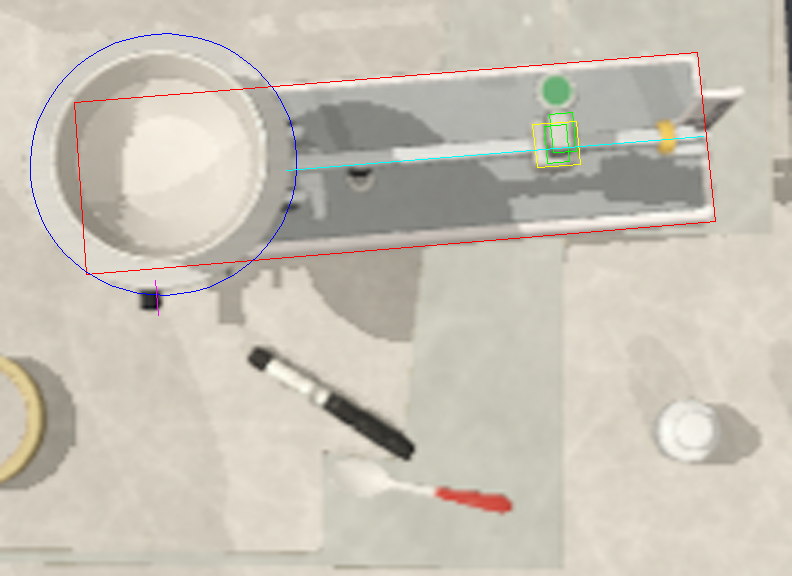

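View pics/s4.png

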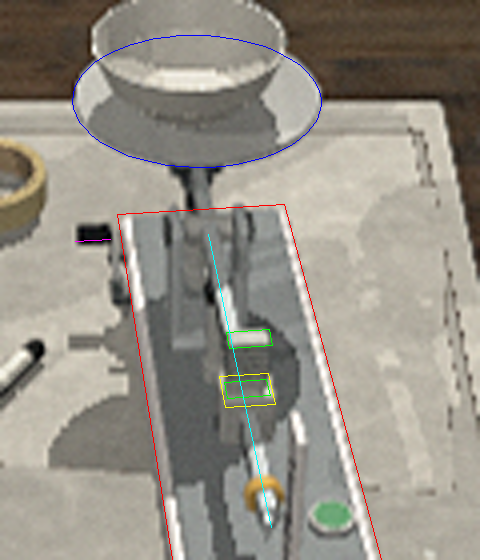

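```bash
cat >> h.py <<'E'
from scipy.spatial.transform import Rotation as Ro
def goto(p,R=None,deg=None):
    """print row (units) from current measured pose to world p; R target rotation matrix"""
    st=ctrl.read_state(); R0=Ro.from_euler('xyz',st['tool_rot'])
    sh=R0.inv().apply(np.array(p)-st['eef_pos'])/40
    rv=np.zeros(3) if R is None else (R0.inv()*R).as_rotvec(degrees=True)
    print('row',sh.round(3),rv.round(2),'rows>=',round(max(np.linalg.norm(sh)*40/41.7,np.linalg.norm(rv)/7.16),1))
def down(yawdeg): return Ro.from_euler('xyz',[np.pi,0,np.radians(yawdeg)])
def st():
    s=ctrl.read_state(); print(round(s['clock'],2),s['eef_pos'].round(1),np.degrees(s['tool_rot']).round(1),'F',s['force'].round(1),'w',round(s['width'],1),'q',s['qpos'].round(2))
E
python3 -c "
from h import *
goto((430,250,330),down(25))"
```

```text
row [-6.881  8.175 -2.468] [-0.   -0.   46.28] rows>= 10.5
```

```bash
python3 -m creep '-6.88 8.17 -2.47 0 0 46 0;-6.88 8.17 -2.47 0 0 46 0;-6.88 8.17 -2.47 0 0 46 0;-6.88 8.17 -2.47 0 0 46 0;-6.88 8.17 -2.47 0 0 46 0;-6.88 8.17 -2.47 0 0 46 0;-6.88 8.17 -2.47 0 0 46 0;-6.88 8.17 -2.47 0 0 46 0;-6.88 8.17 -2.47 0 0 46 0;-6.88 8.17 -2.47 0 0 46 0'
python3 -c "
from h import *
st();goto((430,-50,330),down(5))"
```

```text
clock: 2.83
eef_pos: [419.4, 266.6, 325.9]
tool_rot: [-3.141, -0.001, 0.441]
force: [0.8, -0.0, -0.1]
width: 85.2
2.83 [419.4 266.6 325.9] [-180.    -0.    25.3] F [ 0.8 -0.  -0.1] w 85.2 q [-0.87  0.31  0.33  1.81 -0.12  1.04 -0.05]
row [-3.141  7.269 -0.106] [-0.03 -0.03 20.3 ] rows>= 7.6
```

```bash
python3 -m creep '-3.14 7.27 -0.1 0 0 20 0;-3.14 7.27 -0.1 0 0 20 0;-3.14 7.27 -0.1 0 0 20 0;-3.14 7.27 -0.1 0 0 20 0;-3.14 7.27 -0.1 0 0 20 0;-3.14 7.27 -0.1 0 0 20 0;-3.14 7.27 -0.1 0 0 20 0;-3.14 7.27 -0.1 0 0 20 0'
python3 -c "
from h import *
st();goto((382,-344,150),down(-25))"
```

```text
clock: 3.5
eef_pos: [428.9, -52.9, 329.9]
tool_rot: [3.14, -0.001, 0.088]
force: [-0.5, 0.1, -0.8]
width: 85.3
3.5 [428.9 -52.9 329.9] [ 1.799e+02 -1.000e-01  5.000e+00] F [-0.5  0.1 -0.8] w 85.3 q [-0.41  0.22  0.57  1.95 -0.14  1.01  0.32]
row [-1.81   7.142  4.504] [ 0.05 -0.1  30.02] rows>= 8.3
```

```bash
python3 -m creep '-1.81 7.14 4.5 0 0 30 0;-1.81 7.14 4.5 0 0 30 0;-1.81 7.14 4.5 0 0 30 0;-1.81 7.14 4.5 0 0 30 0;-1.81 7.14 4.5 0 0 30 0;-1.81 7.14 4.5 0 0 30 0;-1.81 7.14 4.5 0 0 30 0;-1.81 7.14 4.5 0 0 30 0;-1.81 7.14 4.5 0 0 30 0;-1.81 7.14 4.5 0 0 30 0'
python3 - <<'E'
from h import *
st();goto((382,-344,60),down(-25))
s=cam('side');t=cam('top')
crop(s,200,250,340,400,4,'pics/s5.png');crop(t,350,220,470,330,5,'pics/t5.png')
print(proj(s,[ctrl.read_state()['eef_pos']]))
E
```

```text
clock: 4.33
eef_pos: [381.3, -342.8, 147.6]
tool_rot: [3.14, 0.002, -0.437]
force: [1.0, -0.2, 0.4]
width: 85.2
4.33 [ 381.3 -342.8  147.6] [ 1.799e+02  1.000e-01 -2.510e+01] F [ 1.  -0.2  0.4] w 85.2 q [ 0.32  0.61  0.53  1.99 -0.49  0.67  0.73]
row [0.033 0.015 2.191] [ 0.12  0.11 -0.06] rows>= 2.1
[[281.1351384  313.69299586]]
```

View pics/s5.png

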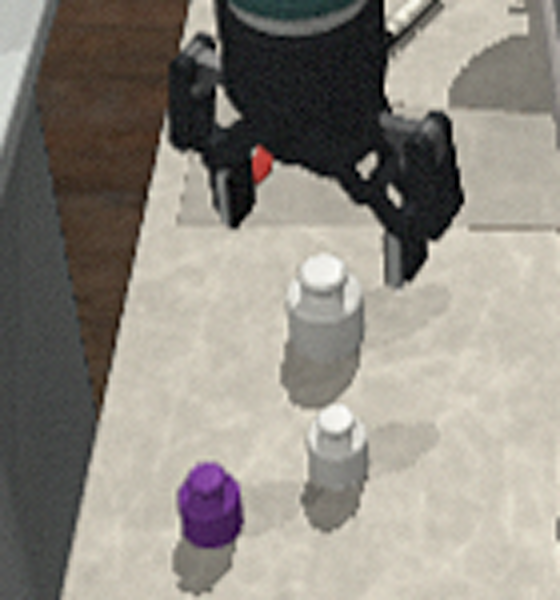

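View pics/t5.png

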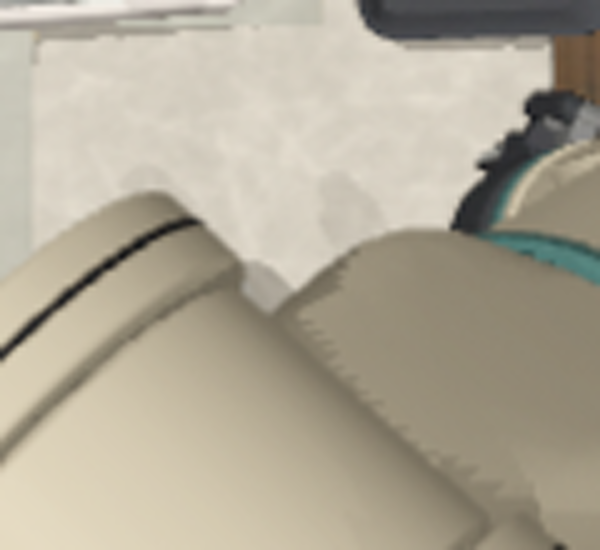

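```bash
python3 -m creep '0 0 1.1 0 0 0 0;0 0 2.1 0 0 0 0;0 0 2.1 0 0 0 0;0 0 2.1 0 0 0 0'
python3 - <<'E'
from h import *
st()
s=cam('side')
crop(s,220,280,340,400,5,'pics/s6.png')
e=ctrl.read_state()['eef_pos']; print(proj(s,[e,e+[0,0,13]]), proj(s,[(e[0],e[1],0),(e[0],e[1],40)]))
E
```

```text
clock: 4.77
eef_pos: [383.3, -337.0, 64.7]
tool_rot: [-3.139, 0.004, -0.43]
force: [-0.5, -0.8, 0.4]
width: 85.3
4.77 [ 383.3 -337.    64.7] [-179.9    0.2  -24.6] F [-0.5 -0.8  0.4] w 85.3 q [ 0.41  0.74  0.4   2.04 -0.6   0.48  0.83]
[[284.00440387 341.63871472]
 [283.64756055 337.38928159]] [[285.74924148 362.40501388]
 [284.71280934 350.07223635]]
```

View pics/s6.png

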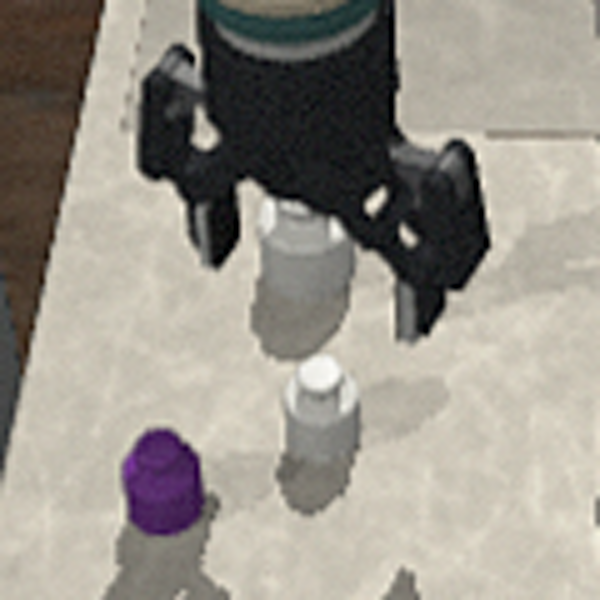

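```bash
python3 -m creep '0 0 0 0 0 0 0;0 0 0 0 0 0 0'
python3 - <<'E'
from h import *
st();goto((383,-345,40),down(-25))
E
```

```text
clock: 4.98
eef_pos: [385.1, -340.2, 67.8]
tool_rot: [3.141, -0.005, -0.431]
force: [-0.0, 0.4, 0.0]
width: 85.5
4.98 [ 385.1 -340.2   67.8] [179.9  -0.3 -24.7] F [-0.   0.4  0. ] w 85.5 q [ 0.41  0.73  0.4   2.04 -0.6   0.48  0.83]
row [-0.001  0.13   0.695] [ 0.06 -0.27  0.32] rows>= 0.7
```

```bash
python3 - <<'E'
from h import *
np.set_printoptions(suppress=True)
for i in range(8):
    ctrl.get_image('side'); s=ctrl.read_state(); print(s['clock'],s['eef_pos'].round(2),s['qpos'].round(4),s['qd'].round(3))
E
```

```text
5.0333 [ 384.95 -340.1    67.57] [ 0.4062  0.7333  0.402   2.0404 -0.6043  0.4797  0.8297] [ 0.008  0.009 -0.006  0.005 -0.004 -0.006  0.002]
5.0833 [ 384.74 -339.98   67.24] [ 0.4065  0.7338  0.4017  2.0406 -0.6045  0.4795  0.8299] [ 0.008  0.013 -0.007  0.004  0.    -0.003  0.   ]
5.1333 [ 384.49 -339.8    66.85] [ 0.4069  0.7345  0.4013  2.0408 -0.6046  0.4793  0.8299] [ 0.008  0.013 -0.006  0.003 -0.003 -0.004  0.001]
5.1833 [ 384.23 -339.66   66.47] [ 0.4071  0.7351  0.401   2.0411 -0.6047  0.4792  0.83  ] [ 0.004  0.012 -0.005  0.004 -0.003 -0.004  0.002]
5.2333 [ 384.04 -339.6    66.15] [ 0.4074  0.7357  0.4007  2.0411 -0.6047  0.4791  0.8301] [ 0.003  0.01  -0.005  0.003 -0.001 -0.001  0.002]
5.2833 [ 383.86 -339.52   65.85] [ 0.4076  0.7363  0.4006  2.0413 -0.6048  0.4789  0.8301] [ 0.006  0.009 -0.003  0.002 -0.002 -0.002  0.001]
5.3333 [ 383.69 -339.44   65.62] [ 0.4078  0.7367  0.4004  2.0414 -0.6048  0.4789  0.8302] [ 0.003  0.008 -0.002  0.002 -0.003 -0.003  0.003]
5.3833 [ 383.6  -339.39   65.42] [ 0.4079  0.737   0.4003  2.0414 -0.6049  0.4789  0.8302] [ 0.001  0.007 -0.002  0.002  0.    -0.001 -0.001]
```

```bash
python3 - <<'E'
from h import *
s=cam('side')
for off in ((0,0),(.5,.9),(-1,1.4)):
    print(atz(s,(284-off[0],354.4-off[1]),40))
st();goto((382,-345,40),down(-25))
E
```

```text
[ 383.68681367 -350.1300838    40.        ]
[ 382.45588264 -347.77269418   40.        ]
[ 385.47922013 -346.41638205   40.        ]
5.43 [ 383.5 -339.4   65.3] [-180.    -0.   -24.7] F [ 0.1 -0.5 -0. ] w 85.8 q [ 0.41  0.74  0.4   2.04 -0.6   0.48  0.83]
row [0.024 0.144 0.632] [-0.   -0.    0.27] rows>= 0.6
```

```bash
python3 - <<'E'
from h import *
goto((383,-347,8),down(-25))
E
```

```text
row [0.068 0.179 1.432] [-0.   -0.    0.27] rows>= 1.4
```

```bash
python3 -m creep '0.06 0.18 0.5 0 0 0 0;0.06 0.18 0.9 0 0 0 0;0.06 0.18 1.2 0 0 0 0;0.06 0.18 1.43 0 0 0 0;0.06 0.18 1.43 0 0 0 0;0.06 0.18 1.43 0 0 0 0;0.06 0.18 1.43 0 0 0 0;0.06 0.18 1.43 0 0 0 0'
python3 - <<'E'
from h import *
st()
s=cam('side')
crop(s,220,280,340,400,5,'pics/s7.png');st()
E
```

```text
clock: 6.1
eef_pos: [383.1, -347.2, 8.7]
tool_rot: [3.141, -0.001, -0.431]
force: [-0.1, 0.8, 0.5]
width: 85.3
6.1 [ 383.1 -347.2    8.7] [ 1.80e+02 -1.00e-01 -2.47e+01] F [-0.1  0.8  0.5] w 85.3 q [ 0.49  0.83  0.3   2.04 -0.67  0.36  0.89]
6.15 [ 383.1 -347.2    8.7] [ 1.80e+02 -1.00e-01 -2.47e+01] F [ 0.6 -0.5  1. ] w 85.4 q [ 0.49  0.83  0.3   2.04 -0.67  0.36  0.89]
```

View pics/s7.png

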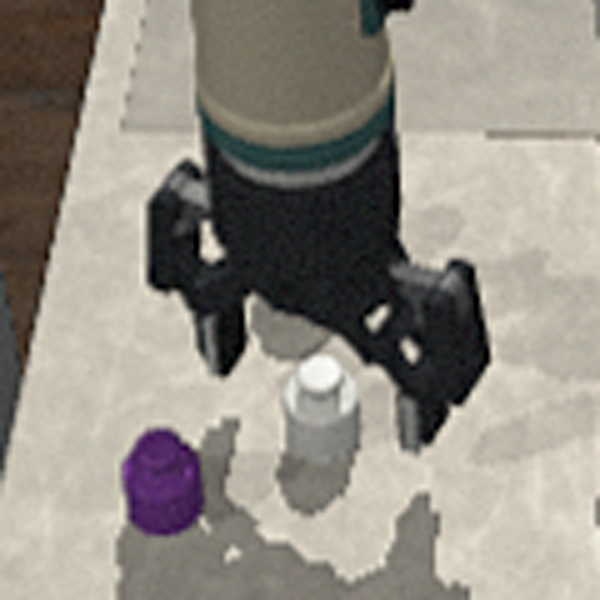

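```bash
python3 - <<'E'
from h import *
s=cam('side');t=cam('top')
e=ctrl.read_state()['eef_pos'];a=np.radians(-24.7);j=np.array([np.cos(a),np.sin(a),0]);k=np.array([np.sin(a),-np.cos(a),0])
up=np.array([0,0,13.])
P=[e+up+sg*42.7*j+b*11*k for sg in(-1,1) for b in (-1,1)]
print((proj(s,P)-[220,280])*5)
c=np.array([383,-347,0]);th=np.linspace(0,2*np.pi,60)
q=[c+[16*np.cos(x),16*np.sin(x),0] for x in th]; pq=(proj(s,q)-[220,280])*5; print('bottom arc max v',pq[:,1].max(),pq[:,0].min(),pq[:,0].max(), 'knob',(proj(s,[c+[0,0,40]])-[220,280])*5)
E
```

```text
[[247.22107863 342.60187039]
 [220.79384969 379.25528911]
 [423.62156648 410.93052253]
 [399.00565295 449.60510669]]
bottom arc max v 458.37623875167765 286.65850748303825 361.8287312749388 knob [[318.95210041 366.04927247]]
```

```bash
python3 -m creep '0.04 0.09 0 0 0 0 0;0.04 0.09 0 0 0 0 0.4;0.04 0.09 0 0 0 0 0.6;0.04 0.09 0 0 0 0 0.8;0.04 0.09 0 0 0 0 0.8;0.04 0.09 0 0 0 0 0.8;0.04 0.09 0 0 0 0 0.8;0.04 0.09 0 0 0 0 0.8'
python3 - <<'E'
from h import *
st()
s=cam('side')
crop(s,220,280,340,400,5,'pics/s8.png')
E
```

```text
clock: 6.92
eef_pos: [382.3, -350.5, 8.3]
tool_rot: [-3.141, 0.001, -0.432]
force: [-1.4, 1.4, 6.3]
width: 29.7
6.92 [ 382.3 -350.5    8.3] [-180.     0.   -24.7] F [-1.4  1.4  6.3] w 29.7 q [ 0.49  0.84  0.3   2.04 -0.66  0.37  0.9 ]
```

View pics/s8.png

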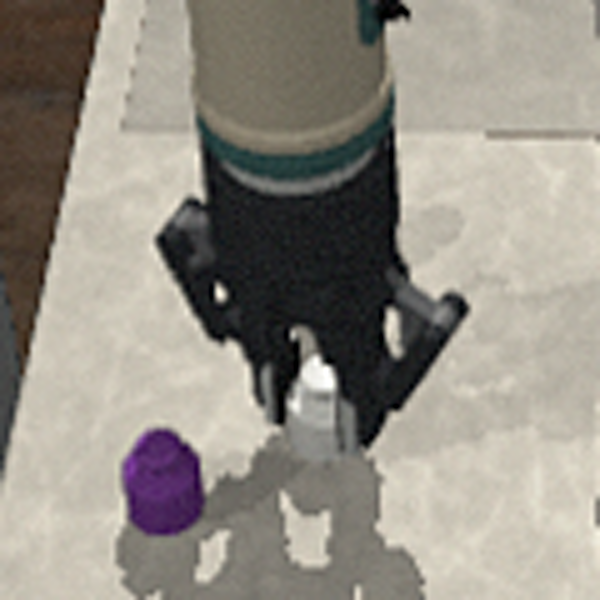

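```bash
python3 -m creep '0 0 -0.2 0 0 0 0.8;0 0 -0.6 0 0 0 0.8;0 0 -1 0 0 0 0.8;0 0 -1.5 0 0 0 0.8;0 0 -1.5 0 0 0 0.8;0 0 -1.5 0 0 0 0.8'
python3 - <<'E'
from h import *
st()
s=cam('side')
crop(s,220,250,340,370,5,'pics/s9.png')
E
```

```text
clock: 7.47
eef_pos: [383.3, -351.1, 68.8]
tool_rot: [3.141, -0.002, -0.431]
force: [-0.1, 0.4, -3.0]
width: 29.4
7.47 [ 383.3 -351.1   68.8] [ 1.80e+02 -1.00e-01 -2.47e+01] F [-0.1  0.4 -3. ] w 29.4 q [ 0.42  0.74  0.41  2.02 -0.6   0.5   0.84]
```

View pics/s9.png

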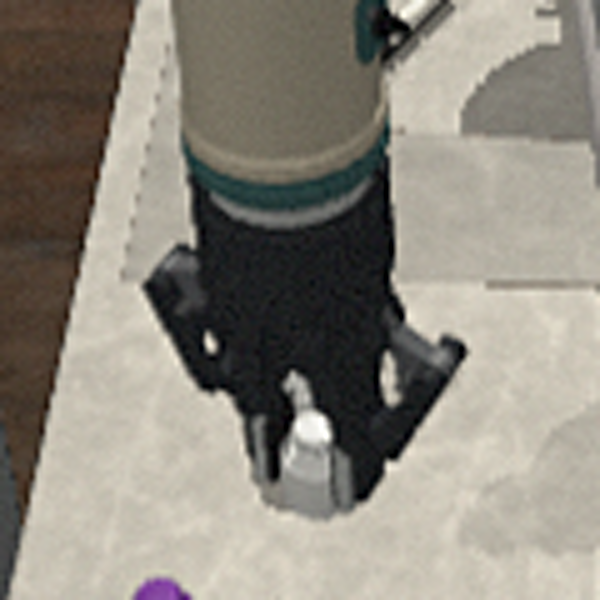

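```bash
python3 - <<'E'
from h import *
goto((440,-130,300),down(0))
E
```

```text
row [-1.004 -5.606 -5.8  ] [-1.00e-02 -2.00e-02 -2.47e+01] rows>= 7.8
```

```bash
python3 -m creep '-0.05 -0.28 -0.6 0 0 -2 0.8;-0.15 -0.84 -1.3 0 0 -5 0.8;-0.3 -1.5 -2 0 0 -8 0.8;-0.4 -2.2 -2.7 0 0 -11 0.8;-0.5 -2.9 -3.4 0 0 -14 0.8;-0.65 -3.6 -4.1 0 0 -17 0.8;-0.8 -4.3 -4.8 0 0 -20 0.8;-0.9 -5 -5.4 0 0 -23 0.8;-1 -5.6 -5.8 0 0 -24.7 0.8;-1 -5.6 -5.8 0 0 -24.7 0.8'
python3 - <<'E'
from h import *
st(); goto((517,88,300),down(15))
E
```

```text
clock: 8.35
eef_pos: [443.0, -125.2, 301.7]
tool_rot: [-3.139, -0.004, 0.009]
force: [0.3, 0.4, -2.6]
width: 29.4
8.35 [ 443.  -125.2  301.7] [-179.8   -0.2    0.5] F [ 0.3  0.4 -2.6] w 29.4 q [-0.23  0.31  0.59  1.94 -0.21  0.95  0.47]
row [ 1.899 -5.314  0.065] [ -0.14  -0.27 -14.47] rows>= 5.4
```

```bash
python3 -m creep '0.15 -0.5 0 0 0 -2 0.8;0.4 -1.2 0 0 0 -4 0.8;0.7 -2 0 0 0 -6 0.8;1 -2.8 0 0 0 -8 0.8;1.25 -3.5 0 0 0 -10 0.8;1.5 -4.2 0 0 0 -12 0.8;1.7 -4.8 0 0 0 -13.5 0.8;1.85 -5.2 0 0 0 -14.5 0.8;1.85 -5.2 0 0 0 -14.5 0.8;1.85 -5.2 0 0 0 -14.5 0.8'
python3 - <<'E'
from h import *
s=cam('side');t=cam('top');s=cam('side');cam('top');st()
crop(s,280,90,420,220,5,'pics/s10.png');crop(t,190,150,310,250,6,'pics/t10.png')
E
```

```text
clock: 9.18
eef_pos: [513.6, 77.3, 298.7]
tool_rot: [3.141, 0.003, 0.253]
force: [-0.6, -0.8, -2.3]
width: 29.6
9.38 [513.7  75.5 299.8] [180.    0.   14.3] F [-0.6  0.5 -2.3] w 29.1 q [-0.53  0.39  0.47  1.8  -0.21  1.    0.27]
```

View pics/s10.png

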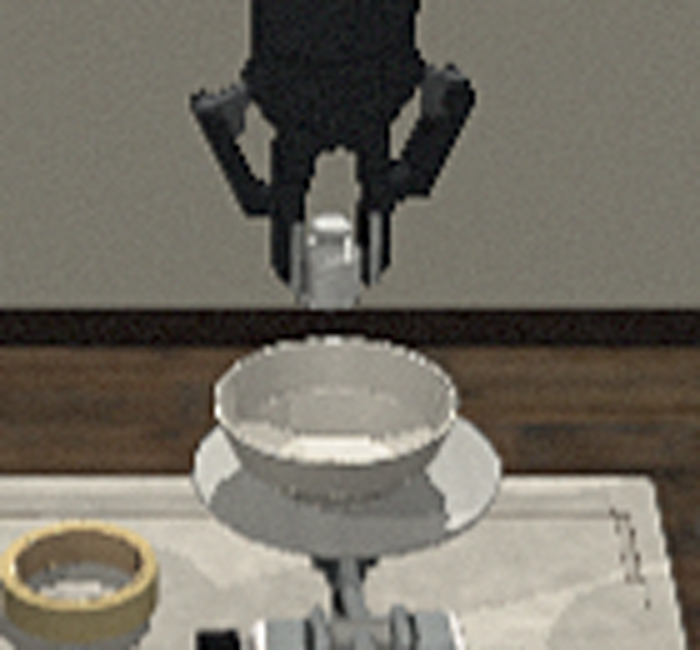

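View pics/t10.png

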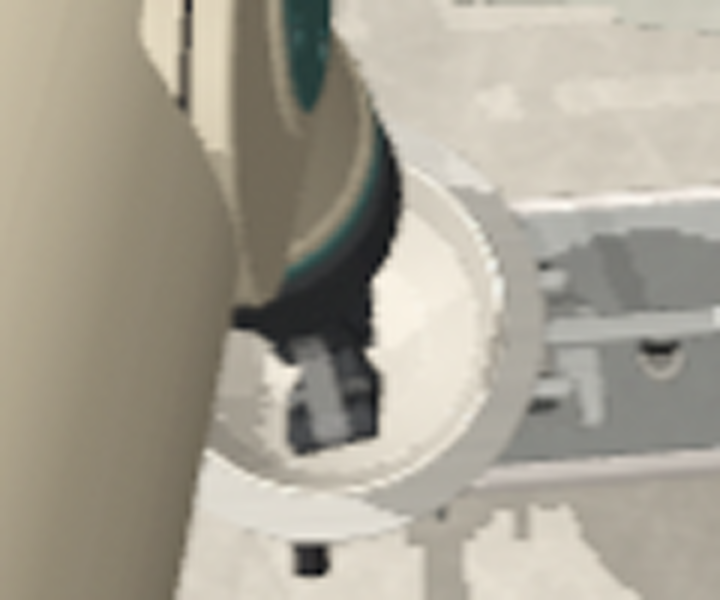

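```bash
python3 - <<'E'
from h import *
s=cam('side');t=cam('top')
th=np.linspace(0,2*np.pi,90)
def ext(d,x,y,z,r):
    p=proj(d,[(x+r*np.cos(a),y+r*np.sin(a),z) for a in th]);return p[:,0].min(),p[:,1].min(),p[:,0].max(),p[:,1].max()
mt=np.array([215.3,173.3,274.4,232.8]);ms=np.array([323,157.4,371.6])
f=lambda q:np.r_[ext(t,q[0],q[1],228,q[2])-mt]
g=lambda q:np.r_[ext(s,q[0],q[1],228,q[2])[:3]-ms]
o=least_squares(f,[517,88,62],diff_step=1e-3);print('top',o.x,o.fun)
o=least_squares(g,[517,88,62],diff_step=1e-3);print('side',o.x,o.fun)
o=least_squares(lambda q:np.r_[f(q),g(q)],[517,88,62],diff_step=1e-3);print('both',o.x,o.fun)
st()
e=ctrl.read_state()['eef_pos']; print('tcp',(proj(s,[e,e+[0,0,32]])-[280,90])*5)
E
```

```text
top [516.90492535  87.25259505  61.79917338] [-0.40384788  0.41658079  0.40654947 -0.4110584 ]
side [519.10240569  84.69545233  61.08188167] [0.00000000e+00 4.12114787e-12 6.25277607e-13]
both [517.81944433  87.05025848  61.57170118] [-0.17672732  0.09705704  0.40567011 -0.95886141 -0.68415047 -0.53398549
 -0.36640443]
9.48 [513.9  76.1 300. ] [180.    0.   14.4] F [ 0.6  0.4 -2.3] w 29.2 q [-0.53  0.39  0.47  1.79 -0.21  1.    0.27]
tcp [[328.26291589 276.41730645]
 [329.23539855 216.36441773]]
```

```bash
python3 - <<'E'
from h import *
goto((518,90,215),down(14.4))
E
```

```text
row [ 0.186 -0.31   2.126] [ 0.01  0.01 -0.04] rows>= 2.1
```

```bash
python3 -m creep '0.19 -0.31 0.3 0 0 0 0.8;0.19 -0.31 0.7 0 0 0 0.8;0.19 -0.31 1.2 0 0 0 0.8;0.19 -0.31 1.6 0 0 0 0.8;0.19 -0.31 1.9 0 0 0 0.8;0.19 -0.31 2.12 0 0 0 0.8;0.19 -0.31 2.12 0 0 0 0.8;0.19 -0.31 2.12 0 0 0 0.8;0.19 -0.31 2.12 0 0 0 0.8;0.19 -0.31 2.12 0 0 0 0.8'
python3 - <<'E'
from h import *
s=cam('side');t=cam('top');st()
crop(s,280,90,420,220,5,'pics/s11.png');crop(t,190,150,310,250,6,'pics/t11.png')
E
```

```text
clock: 10.32
eef_pos: [519.0, 91.4, 216.0]
tool_rot: [-3.142, -0.002, 0.253]
force: [-0.1, -0.3, -1.8]
width: 29.4
10.42 [518.8  91.4 215.9] [-1.80e+02 -1.00e-01  1.45e+01] F [ 0.2 -0.2 -1.4] w 29.3 q [-0.51  0.5   0.42  1.89 -0.28  0.81  0.31]
```

View pics/s11.png

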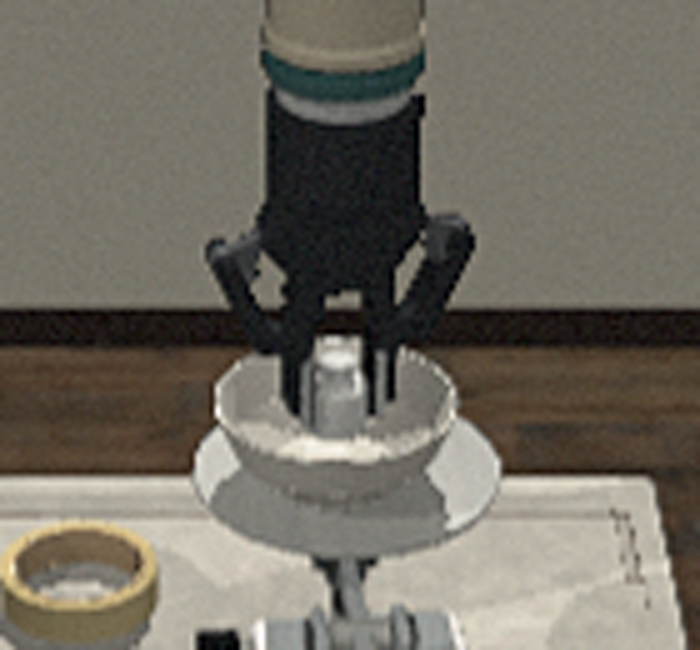

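View pics/t11.png

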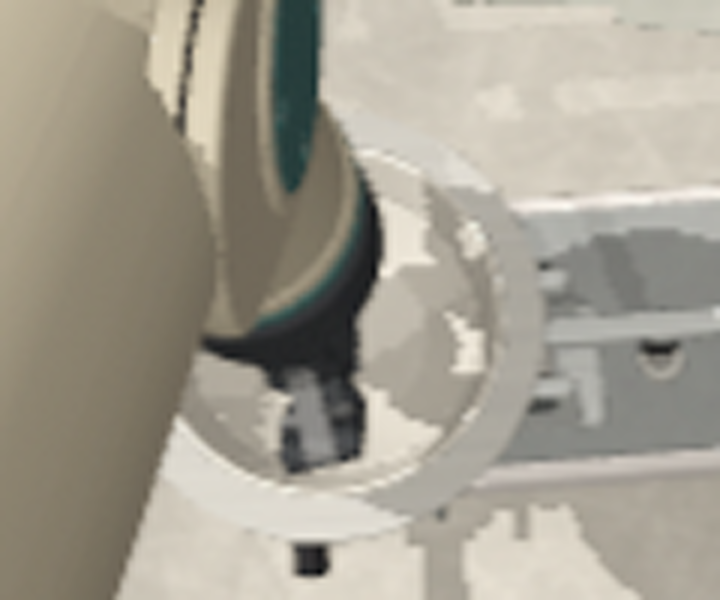

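```bash
python3 -m creep '0 0.03 0.1 0 0 0 0.8;0 0.03 0.2 0 0 0 0.8;0 0.03 0.3 0 0 0 0.8;0 0.03 0.38 0 0 0 0.8;0 0.03 0.38 0 0 0 0.8;0 0.03 0.38 0 0 0 0.8;0 0.03 0.38 0 0 0 0.8'
python3 -m creep '0 0 0.03 0 0 0 0.8;0 0 0.03 0 0 0 0.8;0 0 0.03 0 0 0 0.8'
python3 -m creep '0 0 0.03 0 0 0 0.8;0 0 0.03 0 0 0 0.8;0 0 0.03 0 0 0 0.8'
```

```text
clock: 11.0
eef_pos: [518.7, 90.0, 200.0]
tool_rot: [3.142, 0.0, 0.253]
force: [0.0, -0.1, -2.7]
width: 29.2
clock: 11.25
eef_pos: [518.6, 90.1, 198.8]
tool_rot: [-3.142, 0.0, 0.253]
force: [-0.4, -0.4, -2.7]
width: 29.4
clock: 11.5
eef_pos: [518.9, 90.1, 197.7]
tool_rot: [-3.142, -0.0, 0.253]
force: [0.4, -0.2, 0.3]
width: 29.5
```

```bash
python3 -m creep '0 0 0 0 0 0 0.65;0 0 0 0 0 0 0.6;0 0 0 0 0 0 0.55;0 0 0 0 0 0 0.5;0 0 0 0 0 0 0.5;0 0 0 0 0 0 0.5'
python3 - <<'E'
from h import *
s=cam('side');st()
crop(s,280,90,420,220,5,'pics/s12.png')
E
```

```text
clock: 12.0
eef_pos: [518.7, 90.1, 197.6]
tool_rot: [-3.142, -0.0, 0.253]
force: [-0.5, 0.1, 0.2]
width: 42.8
12.05 [518.7  90.1 197.6] [-180.    -0.    14.5] F [ 1.5  0.4 -0.5] w 42.9 q [-0.5   0.53  0.41  1.91 -0.29  0.77  0.32]
```

View pics/s12.png

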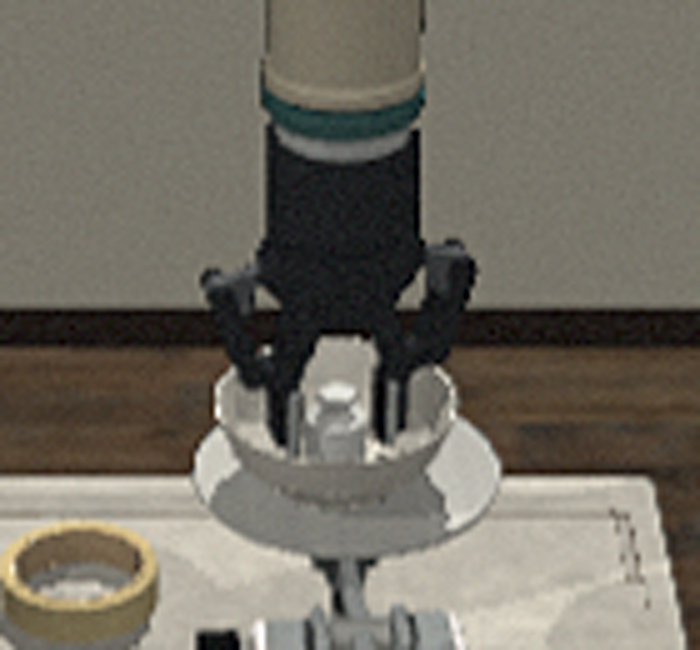

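```bash
python3 -m creep '0 0 -0.2 0 0 0 0.5;0 0 -0.6 0 0 0 0.5;0 0 -1.2 0 0 0 0.5;0 0 -1.9 0 0 0 0.6;0 0 -2.7 0 0 0 0.67;0 0 -2.7 0 0 0 0.67'
cat >> h.py <<'E'
Q=np.array([535.0,-38.5,0.098])
def Wb(P,q=Q):
    x,y,a=q;c,sn=np.cos(a),np.sin(a);return np.array([x+c*P[0]-sn*P[1],y+sn*P[0]+c*P[1],P[2]])
def lean(deg=32,q=Q,sgn=-1):
    a=q[2];xb=np.array([np.cos(a),np.sin(a),0]);yb=np.array([-np.sin(a),np.cos(a),0]);L=np.radians(deg)
    z=np.sin(L)*xb-np.cos(L)*np.array([0,0,1]);x=sgn*yb
    return Ro.from_matrix(np.stack([x,np.cross(z,x),z],1))
E
python3 - <<'E'
from h import *
s=cam('side');t=cam('top');st()
crop(s,280,120,400,220,6,'pics/s13.png');crop(t,190,150,310,260,6,'pics/t13.png')
print('pin front end',atz(s,(319.8,218.2),55),atz(t,(242,246.2),55),'model',Wb((-78.5,157,55)))
goto((370,100,300),lean(20)); 
for b in ('marker',): print(atz(t,(270,259),9),atz(t,(314,284),9))
E
```

```text
clock: 12.55
eef_pos: [522.2, 89.9, 311.8]
tool_rot: [3.141, -0.011, 0.252]
force: [0.7, 0.6, -0.1]
width: 28.0
12.65 [519.3  90.2 307.2] [-180.    -0.2   14.5] F [ 0.1  0.3 -1.2] w 28.1 q [-0.55  0.4   0.47  1.77 -0.21  1.02  0.25]
pin front end [446.60481344 114.27972573  55.        ] [441.78769329 115.64006997  55.        ] model [441.51527144 110.06599721  55.        ]
row [-3.554 -1.172  0.168] [14.58 17.11 97.76] rows>= 14.0
[414.60473566  51.01030568   9.        ] [353.37417023 -61.146945     9.        ]
```

View pics/s13.png

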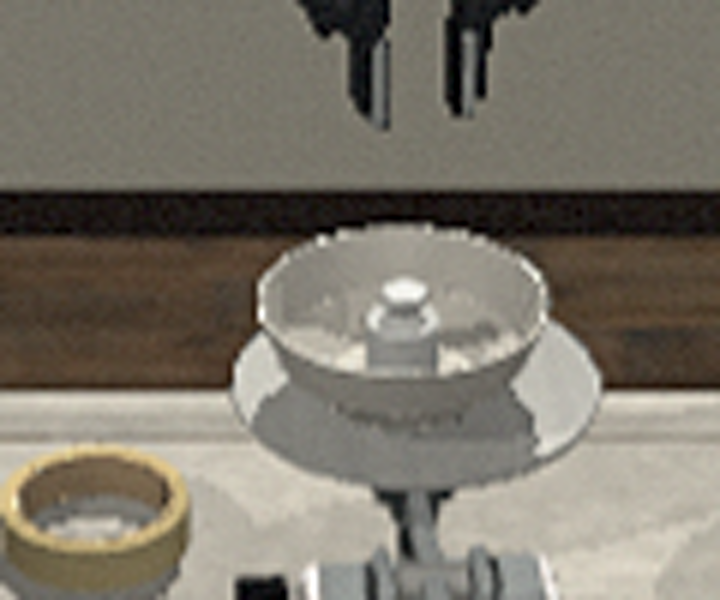

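View pics/t13.png

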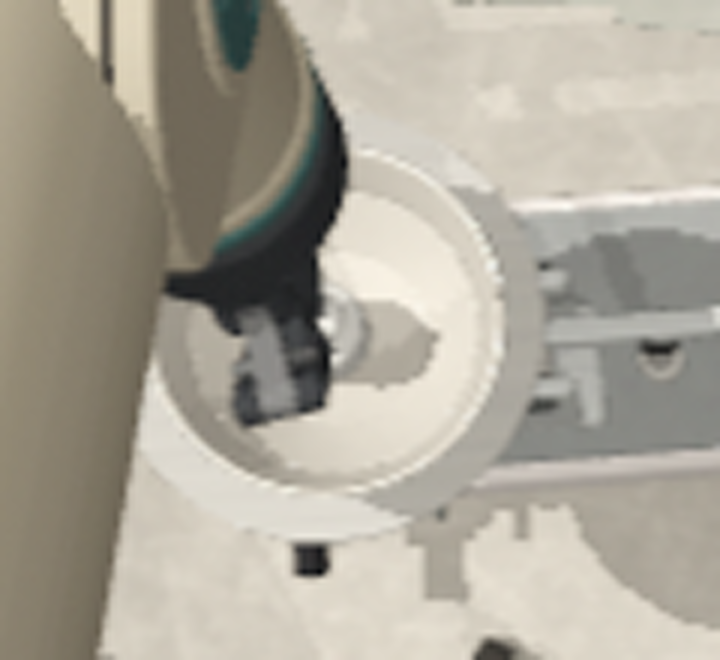

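```bash
python3 -m creep '-3.55 -1.17 0.1 14.5 17 98 0.67;-3.55 -1.17 0.1 14.5 17 98 0.67;-3.55 -1.17 0.1 14.5 17 98 0.67;-3.55 -1.17 0.1 14.5 17 98 0.67;-3.55 -1.17 0.1 14.5 17 98 0.67;-3.55 -1.17 0.1 14.5 17 98 0.67;-3.55 -1.17 0.1 14.5 17 98 0.67;-3.55 -1.17 0.1 14.5 17 98 0.67;-3.55 -1.17 0.1 14.5 17 98 0.67;-3.55 -1.17 0.1 14.5 17 98 0.67'
python3 - <<'E'
from h import *
st();goto((380,110,250),lean(32))
E
```

```text
clock: 13.48
eef_pos: [368.3, 99.5, 300.7]
tool_rot: [-2.89, -0.063, -0.986]
force: [0.3, 0.1, 0.1]
width: 28.1
13.48 [368.3  99.5 300.7] [-165.6   -3.6  -56.5] F [0.3 0.1 0.1] w 28.1 q [-0.94  0.    0.62  2.3  -0.01  0.58 -1.3 ]
row [-0.138 -0.063  1.317] [16.34  7.76 27.12] rows>= 4.6
```

```bash
python3 -m creep '-0.1 0 0.5 16.3 7.8 27 0.67;-0.1 0 1.3 16.3 7.8 27 0.67;-0.1 0 1.3 16.3 7.8 27 0.67;-0.1 0 1.3 16.3 7.8 27 0.67;-0.1 0 1.3 16.3 7.8 27 0.67;-0.1 0 1.3 16.3 7.8 27 0.67;-0.1 0 1.3 16.3 7.8 27 0.67'
python3 - <<'E'
from h import *
st();goto((396,110,135),lean(32))
E
```

```text
clock: 14.07
eef_pos: [390.8, 105.8, 259.7]
tool_rot: [-2.706, -0.046, -1.34]
force: [-0.6, -0.6, 0.6]
width: 28.5
14.07 [390.8 105.8 259.7] [-155.    -2.7  -76.8] F [-0.6 -0.6  0.6] w 28.5 q [-0.26  0.08 -0.21  2.47  0.73  0.23 -2.47]
row [-0.216  1.178  2.883] [6.84 1.29 7.95] rows>= 3.0
```

```bash
python3 - <<'E'
from h import *
goto((424,113,150),lean(32))
E
```

```text
row [-0.112  0.388  2.842] [6.84 1.29 7.95] rows>= 2.8
```

```bash
python3 -m creep '-0.1 0.2 1 0 0 0 0.67;-0.1 0.39 2 3 0 3 0.67;-0.1 0.39 2.8 6.8 1.3 8 0.67;-0.1 0.39 2.8 6.8 1.3 8 0.67;-0.1 0.39 2.8 6.8 1.3 8 0.67;-0.1 0.39 2.8 6.8 1.3 8 0.67;-0.1 0.39 2.8 6.8 1.3 8 0.67;-0.1 0.39 2.8 6.8 1.3 8 0.67'
python3 - <<'E'
from h import *
st();goto((424,113,93),lean(32))
E
```

```text
clock: 14.73
eef_pos: [412.7, 105.8, 271.6]
tool_rot: [-2.631, -0.01, -1.468]
force: [0.8, -0.2, 1.2]
width: 27.9
14.73 [412.7 105.8 271.6] [-150.7   -0.6  -84.1] F [ 0.8 -0.2  1.2] w 27.9 q [-0.3   0.08 -0.18  2.47  1.06  0.23 -2.94]
row [-0.196  1.921  4.04 ] [ 2.72 -0.36  0.54] rows>= 4.3
```

```bash
python3 - <<'E'
from h import *
goto((450,100,330),down(5))
E
```

```text
row [ 0.254 -1.509 -0.824] [-22.62 -23.16 -86.84] rows>= 12.9
```

```bash
python3 -m creep '0.25 -1.5 -0.82 -22.6 -23 -87 0.67;0.25 -1.5 -0.82 -22.6 -23 -87 0.67;0.25 -1.5 -0.82 -22.6 -23 -87 0.67;0.25 -1.5 -0.82 -22.6 -23 -87 0.67;0.25 -1.5 -0.82 -22.6 -23 -87 0.67;0.25 -1.5 -0.82 -22.6 -23 -87 0.67;0.25 -1.5 -0.82 -22.6 -23 -87 0.67;0.25 -1.5 -0.82 -22.6 -23 -87 0.67;0.25 -1.5 -0.82 -22.6 -23 -87 0.67;0.25 -1.5 -0.82 -22.6 -23 -87 0.67'
python3 - <<'E'
from h import *
st();goto((440,105,300),lean(25,sgn=1))
E
```

```text
clock: 15.57
eef_pos: [449.5, 100.0, 329.7]
tool_rot: [-2.862, -0.142, -0.805]
force: [-0.3, -0.8, 0.0]
width: 28.3
15.57 [449.5 100.  329.7] [-164.    -8.1  -46.1] F [-0.3 -0.8  0. ] w 28.3 q [ 0.06  0.1  -0.36  2.13  0.05  0.61 -1.12]
row [-0.358  0.275  0.648] [  -7.75    7.58 -141.06] rows>= 19.8
```

```bash
python3 -m creep '-0.3 0.27 0.6 -4 4 -70 0.67;-0.3 0.27 0.6 -4 4 -70 0.67;-0.3 0.27 0.6 -4 4 -70 0.67;-0.3 0.27 0.6 -4 4 -70 0.67;-0.3 0.27 0.6 -4 4 -70 0.67;-0.3 0.27 0.6 -4 4 -70 0.67;-0.3 0.27 0.6 -4 4 -70 0.67;-0.3 0.27 0.6 -4 4 -70 0.67;-0.3 0.27 0.6 -4 4 -70 0.67;-0.3 0.27 0.6 -4 4 -70 0.67'
python3 - <<'E'
from h import *
st();goto((440,105,300),lean(25,sgn=1))
E
```

```text
clock: 16.4
eef_pos: [441.4, 103.4, 302.0]
tool_rot: [3.006, -0.327, 0.447]
force: [0.5, -1.0, -1.2]
width: 28.3
16.4 [441.4 103.4 302. ] [172.2 -18.7  25.6] F [ 0.5 -1.  -1.2] w 28.3 q [ 0.08  0.12 -0.51  2.22  0.38  0.52 -0.3 ]
row [-0.03  -0.056  0.035] [ -3.5    3.91 -71.  ] rows>= 9.9
```

```bash
python3 -m creep '0 0 0 -3.5 3.9 -71 0.67;0 0 0 -3.5 3.9 -71 0.67;0 0 0 -3.5 3.9 -71 0.67;0 0 0 -3.5 3.9 -71 0.67;0 0 0 -3.5 3.9 -71 0.67;0 0 0 -3.5 3.9 -71 0.67;0 0 0 -3.5 3.9 -71 0.67;0 0 0 -3.5 3.9 -71 0.67;0 0 0 -3.5 3.9 -71 0.67;0 0 0 -3.5 3.9 -71 0.67'
python3 - <<'E'
from h import *
st();goto((424,113,180),lean(30,sgn=1))
E
```

```text
clock: 17.23
eef_pos: [441.4, 103.4, 302.0]
tool_rot: [2.705, 0.0, 1.669]
force: [-0.4, -0.3, 0.2]
width: 28.4
17.23 [441.4 103.4 302. ] [155.    0.   95.6] F [-0.4 -0.3  0.2] w 28.4 q [ 0.24  0.1  -0.67  2.29  0.52  0.41  0.8 ]
row [ 0.282 -1.659  2.591] [-5.  0. -0.] rows>= 3.0
```

```bash
python3 -m creep '0.28 -0.8 0.6 -3 0 0 0.67;0.28 -1.6 1.2 -5 0 0 0.67;0.28 -1.66 2 -5 0 0 0.67;0.28 -1.66 2.59 -5 0 0 0.67;0.28 -1.66 2.59 -5 0 0 0.67;0.28 -1.66 2.59 -5 0 0 0.67;0.28 -1.66 2.59 -5 0 0 0.67'
python3 - <<'E'
from h import *
st();goto((424,113,93),lean(32,sgn=1))
E
```

```text
clock: 17.82
eef_pos: [451.5, 122.2, 195.3]
tool_rot: [2.642, 0.001, 1.654]
force: [-16.2, 60.8, 12.3]
width: 28.3
17.82 [451.5 122.2 195.3] [151.4   0.   94.8] F [-16.2  60.8  12.3] w 28.3 q [ 0.4   0.59 -1.25  2.47  1.66  0.82 -0.47]
row [-0.17  -1.843  1.907] [-3.38  0.45 -0.7 ] rows>= 2.5
```

```bash
python3 - <<'E'
from h import *
s=cam('side');t=cam('top');st()
crop(s,220,60,420,220,4,'pics/s14.png');crop(t,150,150,310,310,4,'pics/t14.png')
E
```

```text
17.92 [449.5 122.2 188.1] [152.4  -0.2  94.7] F [-1.1  0.2  0.6] w 28.2 q [ 0.39  0.61 -1.24  2.47  1.66  0.82 -0.47]
```

View pics/s14.png

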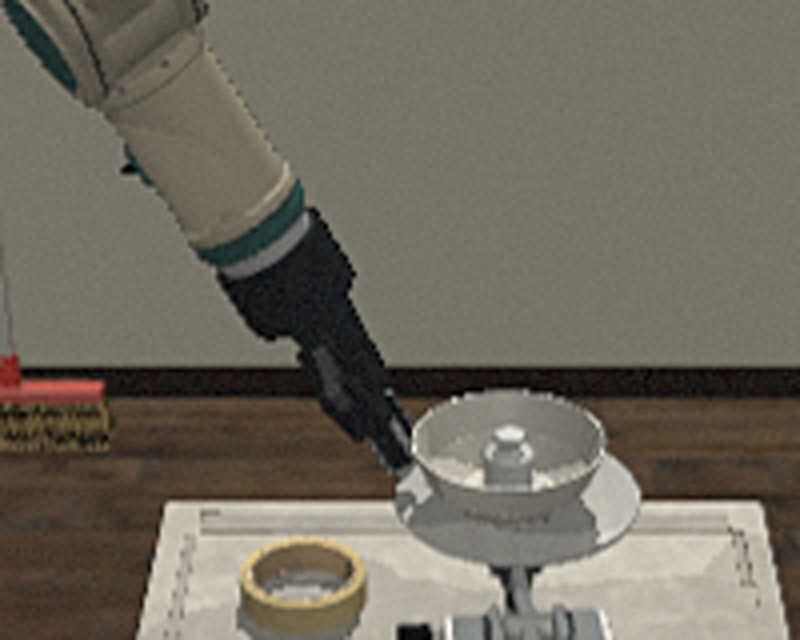

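View pics/t14.png

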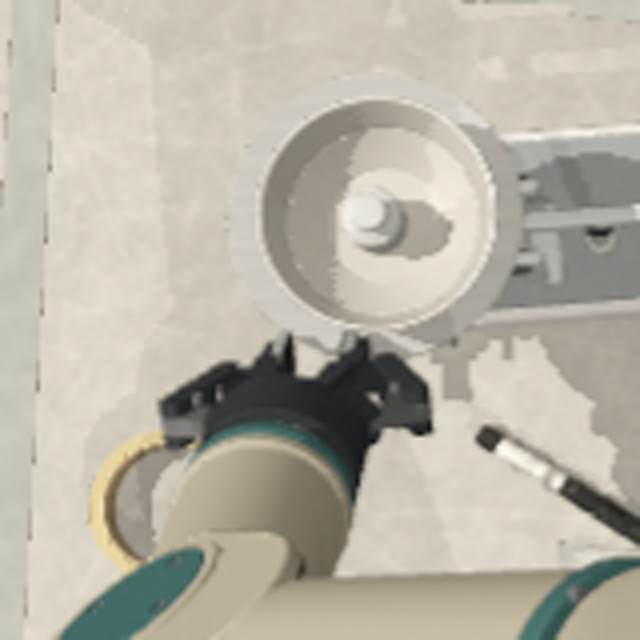

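```bash
cat > fk.py <<'E'
import numpy as np, itertools
from scipy.spatial.transform import Rotation as Ro
from scipy.optimize import least_squares
data=[([208.42,615.01,230.37],[-180,.11,71.27],[-1.31,.628,.038,1.517,-.027,.996,-.02]),
([428.9,-52.9,329.9],[179.9,-.1,5],[-0.41,0.22,0.57,1.95,-0.14,1.01,0.32]),
([381.3,-342.8,147.6],[179.9,.1,-25.1],[0.32,0.61,0.53,1.99,-0.49,0.67,0.73]),
([383.6,-339.39,65.42],[180,0,-24.7],[0.4079,0.737,0.4003,2.0414,-0.6049,0.4789,0.8302]),
([384.95,-340.1,67.57],[179.9,-.3,-24.7],[0.4062,0.7333,0.402,2.0404,-0.6043,0.4797,0.8297]),
([383.1,-347.2,8.7],[180,0,-24.7],[.49,.83,.3,2.04,-.67,.36,.89]),
([513.7,75.5,299.8],[180,0,14.3],[-.53,.39,.47,1.8,-.21,1.,.27]),
([518.7,90.1,197.6],[180,0,14.5],[-.5,.53,.41,1.91,-.29,.77,.32]),
([368.3,99.5,300.7],[-165.6,-3.6,-56.5],[-.94,0,.62,2.3,-.01,.58,-1.3]),
([390.8,105.8,259.7],[-155,-2.7,-76.8],[-.26,.08,-.21,2.47,.73,.23,-2.47]),
([412.7,105.8,271.6],[-150.7,-.6,-84.1],[-.3,.08,-.18,2.47,1.06,.23,-2.94]),
([441.4,103.4,302],[172.2,-18.7,25.6],[.08,.12,-.51,2.22,.38,.52,-.3]),
([441.4,103.4,302],[155,0,95.6],[.24,.1,-.67,2.29,.52,.41,.8]),
([449.5,122.2,188.1],[152.4,-.2,94.7],[.39,.61,-1.24,2.47,1.66,.82,-.47])]
P=[np.array(d[0]) for d in data];RR=[Ro.from_euler('xyz',d[1],degrees=True) for d in data]
rz=lambda a:Ro.from_euler('z',a).as_matrix();ry=lambda a:Ro.from_euler('y',a).as_matrix()
def fk(q,pr,S):
    d1,L1,L2,L3,a1,a2,a3,b1,b2,off,x0,z0=pr
    R=rz(S[0]*q[0]+z0);p=np.array([0,0,d1.item() if hasattr(d1,'item') else d1])
    R=R@ry(q[1]);p=p+R@[a1,0,L1]
    R=R@rz(S[1]*q[2]);R=R@ry(q[3]);p=p+R@[a2,0,L2]
    R=R@rz(S[2]*q[4]);R=R@ry(q[5]);p=p+R@[a3,b1,L3]
    R=R@rz(S[3]*q[6]+off)
    return p,R
if __name__=='__main__':
    best=None
    for S in itertools.product((-1,1),repeat=4):
      for off0 in (0,np.pi):
        def f(pr):
            r=[]
            for p,R,(_,_,q) in zip(P,RR,data):
                pp,rr=fk(q,pr,S); r+=list((pp-p)/5)+list(Ro.from_matrix(rr.T@R.as_matrix()).as_rotvec()*60)
            return np.array(r)
        o=least_squares(f,[300,350,350,200,0,0,0,0,0,off0,0,0],loss='soft_l1')
        if best is None or o.cost<best[0]: best=(o.cost,S,o.x,o.fun)
    print(best[0],best[1],best[2].round(3)); print(f'{0}'); print(np.abs(best[3].reshape(-1,6)).max(1).round(2))
    np.savez('fk.npz',S=best[1],pr=best[2])
E
python3 fk.py
```

```text
11.998945611225075 (-1, -1, -1, -1) [ 3.35418e+02  5.56693e+02  3.88655e+02  3.43931e+02 -7.25000e-01
 -5.07300e+00  3.67600e+00 -1.03000e+00 -7.66092e+02  9.73390e+01
 -0.00000e+00 -5.20000e-02]
0
[1.33 1.2  0.66 0.84 0.84 0.71 0.25 0.71 0.87 1.51 1.4  0.98 1.72 1.49]
```

```bash
cat > ik.py <<'E'
from fk import *
z=np.load('fk.npz');S=z['S'];pr=z['pr']
lo=np.array([-3.06,-.37,-1.25,.18,-1.1,.23,-2.94]);hi=np.array([3.06,2.12,1.32,2.47,4.24,1.98,2.94])
def ik(p,R,n=40,seed=0,q0=None,mar=.05):
    rng=np.random.default_rng(seed);sol=[]
    def f(q):
        pp,rr=fk(q,pr,S);return np.r_[(pp-p)/5,Ro.from_matrix(rr.T@R.as_matrix()).as_rotvec()*60, .05*(q-(q0 if q0 is not None else (lo+hi)/2))]
    for i in range(n):
        s=rng.uniform(lo+mar,hi-mar) if (q0 is None or i) else np.clip(q0,lo+mar+1e-3,hi-mar-1e-3)
        o=least_squares(f,s,bounds=(lo+mar,hi-mar))
        e=np.abs(o.fun[:6]).max()
        if e<.3 and not any(np.abs(o.x-t).max()<.15 for t in sol): sol.append(o.x)
    return sol
E
python3 - <<'E'
from ik import *
from h import Wb,lean,Q
import numpy as np
Q2=Q+[0,4,0]
for sgn in (1,-1):
  for nm,P in (('work L',(-67,165,42)),('work R',(-67,95,42)),('pre',(-100,157,95)),('pre2',(-115,140,160))):
    for s in ik(Wb(P,Q2),lean(32,sgn=sgn)): print(sgn,nm,s.round(2))
E
cat > ik.py <<'E'
from fk import *
z=np.load('fk.npz');S=z['S'];pr=z['pr']
lo=np.array([-3.06,-.37,-1.25,.18,-1.1,.23,-2.94]);hi=np.array([3.06,2.12,1.32,2.47,4.24,1.98,2.94])
def ik(p,R,n=30,seed=0,mar=.03,w=.002,ref=None,tol=.6):
    rng=np.random.default_rng(seed);sol=[];bad=[];ref=(lo+hi)/2 if ref is None else ref
    def f(q):
        pp,rr=fk(q,pr,S);return np.r_[(pp-p)/5,Ro.from_matrix(rr.T@R.as_matrix()).as_rotvec()*60,w*(q-ref)]
    for i in range(n):
        o=least_squares(f,rng.uniform(lo+mar,hi-mar),bounds=(lo+mar,hi-mar),max_nfev=200)
        e=np.abs(o.fun[:6]).max(); bad.append((e,o.x))
        if e<tol and not any(np.abs(o.x-t).max()<.15 for t in sol): sol.append(o.x)
    b=min(bad,key=lambda t:t[0]);return sol,b
E
python3 - <<'E'
from ik import *
from h import Wb,lean,Q,down
import numpy as np
Q2=Q+[0,4,0]
print(ik(np.array([518.7,90.1,197.6]),down(14.5))[0][:3])
for sgn in (1,-1):
  for nm,P in (('work L',(-67,165,42)),('work R',(-67,95,42)),('pre',(-100,157,95))):
   for L in (32,):
    s,b=ik(Wb(P,Q2),lean(L,sgn=sgn)); print(sgn,nm,L,len(s),round(b[0],2),b[1].round(2))
    for x in s[:6]: print('   ',x.round(2))
E
```

```text
[array([ 0.44628422,  0.74997859, -1.11585743,  1.91135445,  0.80424396,
        1.01607331, -0.78183699]), array([-0.31126786,  0.49905604,  0.12443892,  1.9055753 , -0.08800376,
        0.74214674,  0.11694182]), array([ 0.15747649,  0.55269502, -0.57084484,  1.90781275,  0.40749917,
        0.79772919, -0.38161407])]
1 work L 32 0 7.45 [-1.03  1.    0.96  2.44  4.05  0.75 -2.91]
1 work R 32 0 8.79 [-0.84  1.07  1.09  2.44  4.21  0.98 -2.83]
1 pre 32 0 10.18 [-0.96  0.7   0.8   2.44  4.15  0.41 -2.91]
-1 work L 32 0 7.31 [-1.14  1.19  1.23  2.44  4.21  1.    0.02]
-1 work R 32 0 8.79 [-0.84  1.07  1.09  2.44  4.21  0.98  0.31]
-1 pre 32 0 10.11 [-1.    0.72  0.87  2.44  4.21  0.45  0.17]
```

```bash
cat >> h.py <<'E'
Q2=np.array([535.0,-34.5,0.098])
def lean2(L,phi,sgn=1,q=Q2):
    a=q[2];xb=np.array([np.cos(a),np.sin(a),0]);yb=np.array([-np.sin(a),np.cos(a),0]);L=np.radians(L);phi=np.radians(phi)
    u=np.cos(phi)*xb-np.sin(phi)*yb
    z=np.sin(L)*u-np.cos(L)*np.array([0,0,1]);x=yb-(yb@z)*z;x*=sgn/np.linalg.norm(x)
    return Ro.from_matrix(np.stack([x,np.cross(z,x),z],1))
E
python3 - <<'E'
from ik import *
from h import *
def clr(tcp,R):
    z=R.as_matrix()[:,2];c=Wb((0,130,178),Q2);th=np.linspace(0,6.28,200)
    E=np.stack([c[0]+80*np.cos(th),c[1]+80*np.sin(th),178+0*th],1)-tcp
    E=np.r_[E,E+[0,0,5]]
    al=-E@z; loc=R.inv().apply(E); m=(al>60)
    return np.round([np.abs(loc[m]).tolist()[i] for i in np.argsort(np.linalg.norm(loc[m][:,:2],axis=1))[:1]],0), np.linalg.norm(loc[:,:2],axis=1).min().round(0)
for L,phi in ((32,45),(30,40),(32,60)):
  for sgn in (1,-1):
   for nm,P in (('L',(-69,165,38)),('R',(-69,95,38)),('pre',None)):
    R=lean2(L,phi,sgn); p=Wb((-69,160,38),Q2)-80*R.as_matrix()[:,2] if P is None else Wb(P,Q2)
    s,b=ik(p,R); print(L,phi,sgn,nm,len(s),round(b[0],2),'clr',clr(p,R),p.round(0))
    for x in s[:4]: print('   ',x.round(2),'margin',np.minimum(x-lo,hi-x).min().round(2))
E
```

```text
32 45 1 L 6 0.0 clr (array([[ 37.,  60., 122.]]), np.float64(70.0)) [450. 123.  38.]
    [-0.12  1.07 -0.93  2.38  1.72  1.33 -0.81] margin 0.09
    [-1.33  1.1   1.    2.38  4.2   0.35  2.91] margin 0.03
    [-0.57  0.83 -0.21  2.38  1.82  0.72 -0.95] margin 0.09
    [-0.36  0.89 -0.52  2.38  1.76  0.96 -0.88] margin 0.09
32 45 1 R 0 0.75 clr (array([[  6.,  47., 140.]]), np.float64(48.0)) [457.  53.  38.]
32 45 1 pre 7 0.0 clr (array([], dtype=float64), np.float64(68.0)) [418. 145. 106.]
    [-0.29  0.79 -0.78  2.39  1.52  1.08 -0.75] margin 0.08
    [-0.67  0.65 -0.21  2.39  1.52  0.68 -0.73] margin 0.08
    [-0.41  0.72 -0.6   2.39  1.52  0.94 -0.74] margin 0.08
    [-0.14  0.94 -1.07  2.39  1.51  1.35 -0.77] margin 0.08
32 45 -1 L 6 0.0 clr (array([[ 37.,  60., 122.]]), np.float64(70.0)) [450. 123.  38.]
    [-0.36  0.89 -0.52  2.38  1.76  0.96  2.26] margin 0.09
    [-1.28  1.04  0.9   2.38  4.    0.26 -0.02] margin 0.03
    [-0.68  0.82 -0.05  2.38  1.86  0.61  2.14] margin 0.09
    [-0.06  1.15 -1.06  2.38  1.71  1.48  2.35] margin 0.09
32 45 -1 R 0 0.7 clr (array([[  6.,  47
[... 3094 characters left out ...]
7  1.16 -1.07  2.26  1.55  1.5   2.52] margin 0.18
32 60 -1 R 5 0.0 clr (array([[ 10.,  35., 148.]]), np.float64(36.0)) [457.  53.  38.]
    [-0.22  0.89 -0.53  2.34  1.65  0.97  2.52] margin 0.13
    [-0.45  0.83 -0.19  2.34  1.67  0.7   2.48] margin 0.13
    [ 0.09  1.17 -1.09  2.34  1.64  1.51  2.56] margin 0.13
    [-0.86  0.86  0.41  2.34  1.84  0.26  2.3 ] margin 0.03
32 60 -1 pre 9 0.0 clr (array([], dtype=float64), np.float64(64.0)) [426. 152. 106.]
    [-1.21  0.75  0.59  2.23  0.53  0.34 -2.8 ] margin 0.11
    [-0.29  0.82 -0.79  2.24  1.32  1.14  2.64] margin 0.23
    [-1.36  0.84  0.85  2.23 -0.12  0.3  -2.13] margin 0.07
    [-0.54  0.71 -0.4   2.24  1.23  0.87  2.74] margin 0.2
```

```bash
python3 - <<'E'
from ik import *
from h import *
def clr(tcp,R):
    z=R.as_matrix()[:,2];c=Wb((0,130,178),Q2);th=np.linspace(0,6.28,300)
    E=np.stack([c[0]+80*np.cos(th),c[1]+80*np.sin(th),178+0*th],1)-tcp
    E=np.r_[E,E+[0,0,5]]
    loc=R.inv().apply(E); al=-loc[:,2]; m=al>65
    dx=np.maximum(np.abs(loc[m,0])-43,0);dy=np.maximum(np.abs(loc[m,1])-43,0)
    return np.hypot(dx,dy).min().round(1) if m.any() else 99
for L,phi in ((32,50),(34,50),(36,50),(34,55),(36,55),(38,55),(36,60),(40,60)):
   for nm,P in (('L',(-69,162,36)),('R',(-69,98,36)),('M',(-69,130,42)),('pre',None)):
    R=lean2(L,phi,1); p=Wb((-69,160,38),Q2)-80*R.as_matrix()[:,2] if P is None else Wb(P,Q2)
    s,b=ik(p,R,n=12); print(L,phi,nm,len(s),round(b[0],2),'clr',clr(p,R),max([np.minimum(x-lo,hi-x).min().round(2) for x in s],default=0))
E
```

```text
32 50 L 3 0.0 clr 10.1 0.13
32 50 R 5 0.0 clr 0.0 0.05
32 50 M 4 0.0 clr 0.0 0.09
32 50 pre 3 0.0 clr 99 0.13
34 50 L 4 0.0 clr 14.3 0.12
34 50 R 5 0.0 clr 3.4 0.04
34 50 M 4 0.0 clr 2.1 0.08
34 50 pre 3 0.0 clr 99 0.13
36 50 L 4 0.0 clr 18.6 0.12
36 50 R 6 0.0 clr 7.1 0.04
36 50 M 7 0.0 clr 6.0 0.08
36 50 pre 3 0.0 clr 99 0.12
34 55 L 3 0.0 clr 12.2 0.17
34 55 R 5 0.0 clr 0.0 0.09
34 55 M 3 0.0 clr 0.0 0.12
34 55 pre 4 0.0 clr 99 0.18
36 55 L 3 0.0 clr 16.4 0.17
36 55 R 5 0.0 clr 1.5 0.08
36 55 M 3 0.0 clr 2.0 0.12
36 55 pre 4 0.0 clr 99 0.18
38 55 L 3 0.0 clr 20.6 0.17
38 55 R 6 0.0 clr 5.0 0.08
38 55 M 3 0.0 clr 5.8 0.12
38 55 pre 3 0.0 clr 99 0.18
36 60 L 3 0.0 clr 14.3 0.22
36 60 R 2 0.0 clr 0.0 0.13
36 60 M 3 0.0 clr 0.0 0.17
36 60 pre 4 0.0 clr 99 0.24
40 60 L 2 0.0 clr 22.5 0.22
40 60 R 5 0.0 clr 2.1 0.13
40 60 M 3 0.0 clr 5.7 0.17
40 60 pre 3 0.0 clr 99 0.24
```

```bash
python3 - <<'E'
from h import *
R=lean2(38,52)
st();goto((420,150,215),R)
print(Wb((-69,160,36),Q2)-80*R.as_matrix()[:,2], R.as_euler('xyz',degrees=True))
E
```

```text
17.92 [449.5 122.2 188.1] [152.4  -0.2  94.7] F [-1.1  0.2  0.6] w 28.2 q [ 0.39  0.61 -1.24  2.47  1.66  0.82 -0.47]
row [ 0.756 -0.291 -0.906] [  1.65 -28.83  -1.37] rows>= 4.0
[416.70105633 153.63980518  99.04086029] [151.18569554  25.92536655  82.09244493]
```

```bash
python3 -m creep '0.1 -0.05 -0.3 0 0 0 0.72;0.3 -0.1 -0.6 0 -3 0 0.72;0.5 -0.2 -0.9 0.5 -6 0 0.72;0.75 -0.29 -0.9 1 -10 0 0.72;0.75 -0.29 -0.9 1 -14 -1 0.72;0.75 -0.29 -0.9 1.6 -18 -1 0.72;0.75 -0.29 -0.9 1.6 -22 -1 0.72;0.75 -0.29 -0.9 1.6 -26 -1 0.72;0.75 -0.29 -0.9 1.6 -29 -1.3 0.72;0.75 -0.29 -0.9 1.6 -29 -1.3 0.72'
python3 - <<'E'
from h import *
R=lean2(38,52)
st();goto((417,153,99),R)
E
```

```text
clock: 18.75
eef_pos: [419.9, 153.6, 221.4]
tool_rot: [2.62, 0.457, 1.431]
force: [-1.2, 0.9, 0.1]
width: 23.8
18.75 [419.9 153.6 221.4] [150.1  26.2  82. ] F [-1.2  0.9  0.1] w 23.8 q [-0.24  0.64 -1.02  2.23  1.16  1.37 -0.47]
row [ 1.329 -1.432  2.356] [1.   0.29 0.06] rows>= 2.9
```

```bash
python3 -m creep '0.15 -0.2 0.3 0 0 0 0.72;0.4 -0.5 0.8 0 0 0 0.72;0.7 -0.8 1.3 1 0 0 0.72;1 -1.1 1.8 1 0 0 0.72;1.2 -1.3 2.2 1 0 0 0.72;1.33 -1.43 2.36 1 0.3 0 0.72;1.33 -1.43 2.36 1 0.3 0 0.72;1.33 -1.43 2.36 1 0.3 0 0.72;1.33 -1.43 2.36 1 0.3 0 0.72'
python3 - <<'E'
from h import *
R=lean2(38,52)
s=cam('side');t=cam('top');st();goto(Wb((-69,160,36),Q2),R)
crop(s,240,100,380,240,5,'pics/s15.png');crop(t,170,170,310,290,5,'pics/t15.png')
E
```

```text
clock: 19.5
eef_pos: [418.0, 149.5, 100.2]
tool_rot: [2.637, 0.453, 1.429]
force: [-0.2, 1.0, 0.2]
width: 23.8
19.6 [418.2 149.6 100.3] [151.   25.9  81.9] F [-0.3 -0.5  0.5] w 23.9 q [-0.34  0.9  -0.89  2.31  1.38  1.34 -0.76]
row [ 0.102 -0.04   1.964] [ 0.04  0.1  -0.18] rows>= 1.9
```

View pics/s15.png

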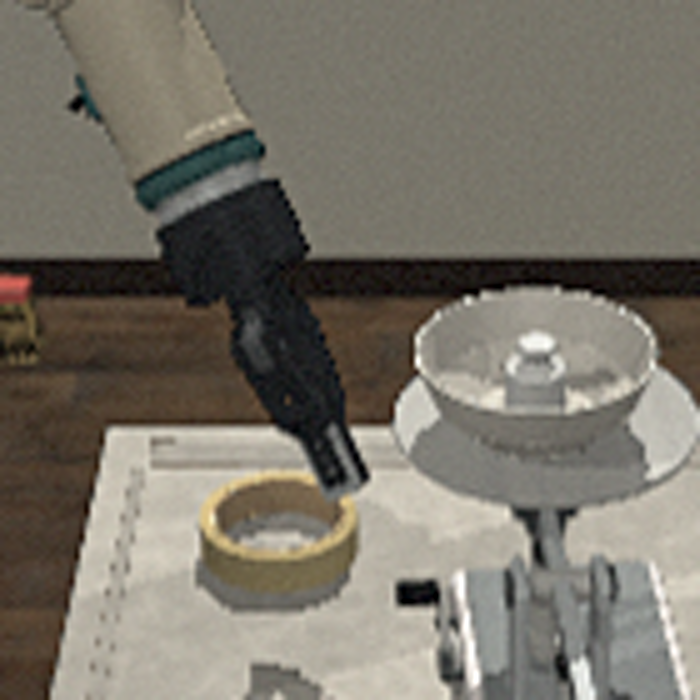

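View pics/t15.png

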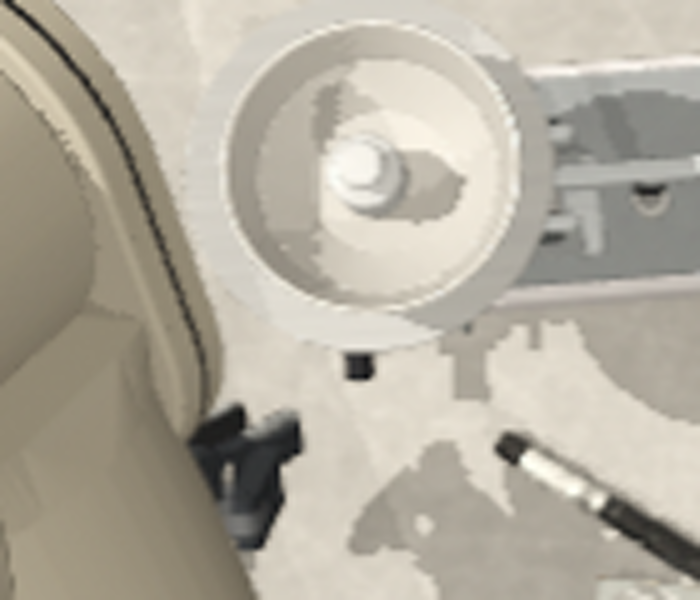

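```bash
python3 -m creep '0.05 0 0.3 0 0 0 0.72;0.1 0 0.6 0 0 0 0.72;0.1 0 0.9 0 0 0 0.72;0.1 0 1.2 0 0 0 0.72;0.1 0 1.2 0 0 0 0.72;0.1 0 1.2 0 0 0 0.72;0.1 0 1.2 0 0 0 0.72'
python3 - <<'E'
from h import *
R=lean2(38,52)
s=cam('side');t=cam('top');st();goto(Wb((-69,160,36),Q2),R)
crop(s,280,170,360,240,8,'pics/s16.png');crop(t,200,210,280,270,8,'pics/t16.png')
e=ctrl.read_state()['eef_pos'];Rm=Ro.from_euler('xyz',ctrl.read_state()['tool_rot']).as_matrix()
P=[e-4*Rm[:,2]+k*12*Rm[:,0] for k in (-1,0,1)]
print((proj(s,P)-[280,170])*8,(proj(t,P)-[200,210])*8)
E
```

```text
clock: 20.18
eef_pos: [438.7, 132.0, 60.4]
tool_rot: [2.637, 0.453, 1.429]
force: [0.5, 0.4, 0.2]
width: 23.9
20.28 [438.8 132.2  60.4] [151.1  25.9  81.9] F [-0.6  0.8  0.2] w 23.6 q [-0.31  0.98 -0.83  2.31  1.5   1.33 -0.8 ]
row [-0.011 -0.029  0.765] [ 0.03  0.1  -0.13] rows>= 0.7
[[286.46252747 337.9233834 ]
 [292.07710253 332.6579877 ]
 [297.60280822 327.47594835]] [[303.04626901 305.72613383]
 [270.15808267 301.61991739]
 [237.55904701 297.55052131]]
```

View pics/s16.png

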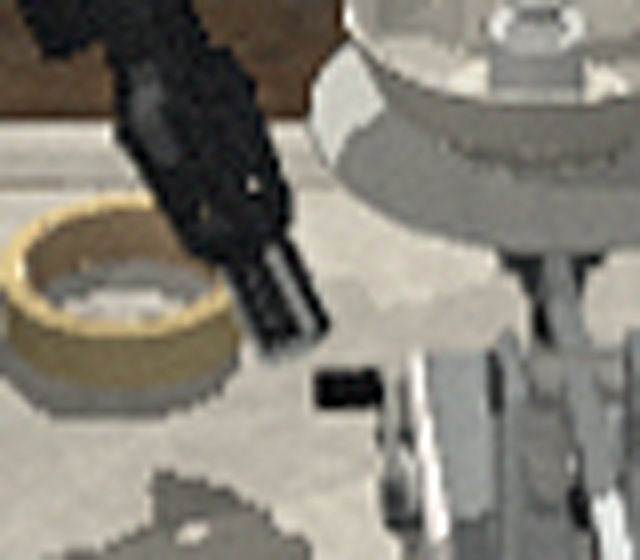

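View pics/t16.png

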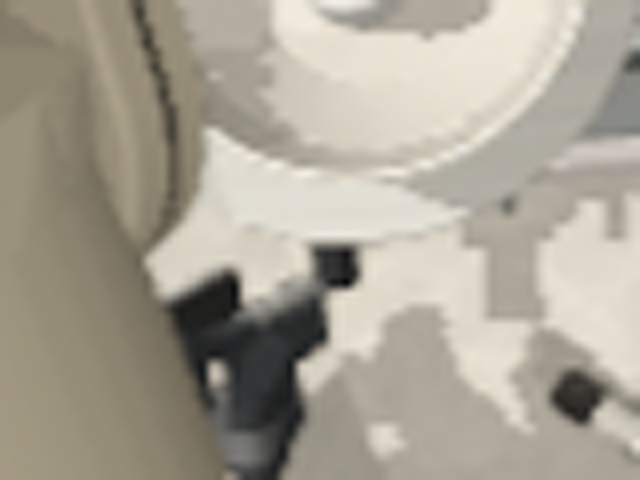

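```bash
python3 - <<'E'
from h import *
s=cam('side');t=cam('top')
for P in ((-78.5,157,55),(-54.5,157,55)):
    w=Wb(P,Q2);print(w.round(1),(proj(s,[w])-[280,170])*8,(proj(t,[w])-[200,210])*8)
E
```

```text
[441.5 114.1  55. ] [[303.656521   385.92148912]] [[341.18712989 290.58082853]]
[465.4 116.4  55. ] [[372.89587264 382.14348825]] [[336.08505899 212.27311865]]
```

```bash
python3 - <<'E'
from h import *
R=lean2(38,52); T=Wb((-69,150,40),Q2)+[2,1,0]; z=R.as_matrix()[:,2]; print(T)
goto(T-35*z,R);goto(T,R)
E
```

```text
[453.65459141 109.02909481  40.        ]
row [-0.245  0.065 -0.062] [ 0.02  0.11 -0.11] rows>= 0.3
row [-0.243  0.065  0.813] [ 0.02  0.11 -0.11] rows>= 0.8
```

```bash
python3 -m creep '-0.24 0.06 -0.06 0 0 0 0.72;-0.24 0.06 -0.06 0 0 0 0.72;-0.24 0.06 0.1 0 0 0 0.72;-0.24 0.06 0.3 0 0 0 0.72;-0.24 0.06 0.5 0 0 0 0.72;-0.24 0.06 0.65 0 0 0 0.72;-0.24 0.06 0.81 0 0 0 0.72;-0.24 0.06 0.81 0 0 0 0.72;-0.24 0.06 0.81 0 0 0 0.72;-0.24 0.06 0.81 0 0 0 0.72'
python3 - <<'E'
from h import *
s=cam('side');t=cam('top');st()
crop(s,280,170,360,240,8,'pics/s17.png');crop(t,200,210,280,270,8,'pics/t17.png')
E
```

```text
clock: 21.22
eef_pos: [453.2, 108.7, 39.3]
tool_rot: [2.638, 0.454, 1.43]
force: [1.0, -0.0, 0.1]
width: 24.1
21.32 [453.3 108.9  39.5] [151.1  26.   81.9] F [-0.3  0.6 -0. ] w 23.9 q [-0.26  1.02 -0.8   2.32  1.58  1.32 -0.81]
```

View pics/s17.png

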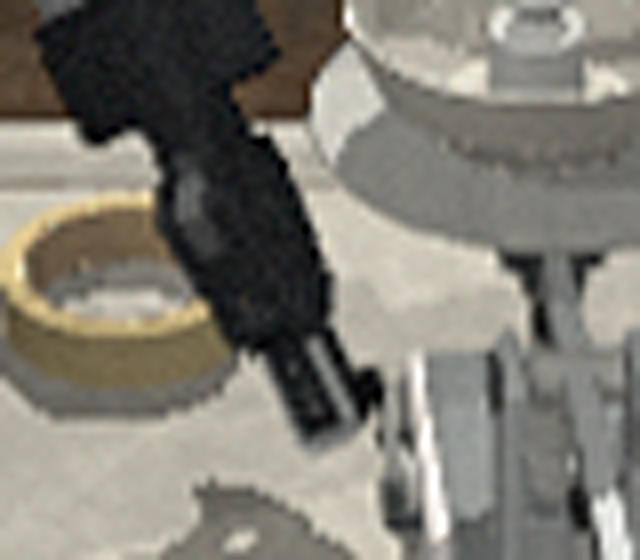

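View pics/t17.png

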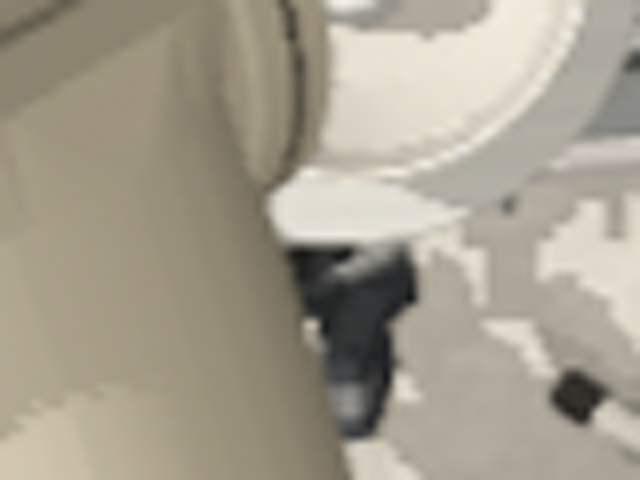

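```bash
python3 - <<'E'
from h import *
e=ctrl.read_state()['eef_pos']
goto(e+[2.8,-28,6]);goto(e+[5.4,-54.7,0])
goto(e+[5.6,-58,0])
E
```

```text
row [-0.68   0.067  0.225] [0. 0. 0.] rows>= 0.7
row [-1.2    0.003  0.67 ] [0. 0. 0.] rows>= 1.3
row [-1.273  0.     0.709] [0. 0. 0.] rows>= 1.4
```

```bash
python3 -m creep '-0.17 0.02 0.06 0 0 0 0.76;-0.34 0.03 0.11 0 0 0 0.76;-0.51 0.05 0.17 0 0 0 0.76;-0.68 0.06 0.23 0 0 0 0.76;-0.83 0.05 0.35 0 0 0 0.76;-0.96 0.03 0.46 0 0 0 0.76;-1.08 0.02 0.57 0 0 0 0.76;-1.2 0 0.67 0 0 0 0.76;-1.2 0 0.67 0 0 0 0.76;-1.2 0 0.67 0 0 0 0.76'
python3 - <<'E'
from h import *
s=cam('side');t=cam('top');st()
crop(s,270,170,390,300,6,'pics/s18.png');crop(t,200,160,420,270,3.6,'pics/t18.png')
E
```

```text
clock: 22.15
eef_pos: [458.3, 52.9, 38.9]
tool_rot: [2.639, 0.455, 1.429]
force: [0.5, 1.6, -3.9]
width: 20.5
22.25 [458.3  53.1  39.2] [151.2  26.1  81.9] F [ 0.2  0.6 -2.9] w 20.3 q [-0.16  1.02 -0.77  2.4   1.68  1.31 -0.82]
```

View pics/s18.png

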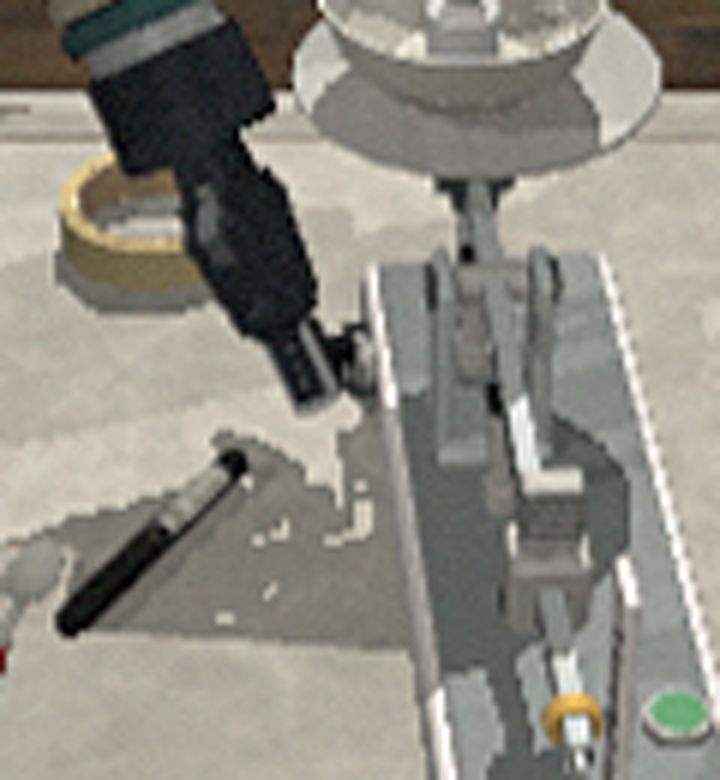

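View pics/t18.png

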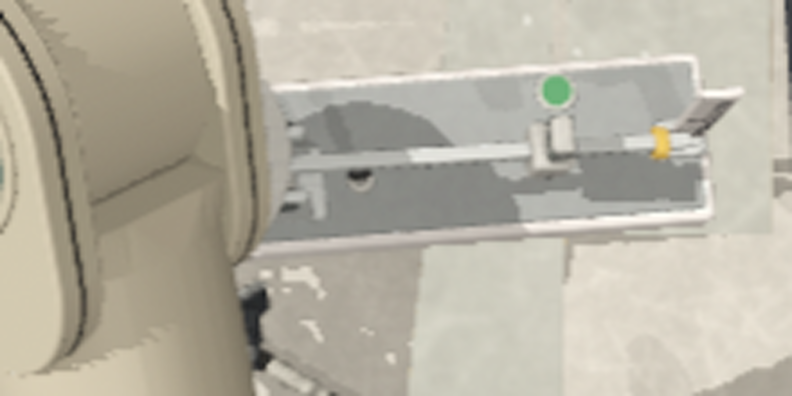

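```bash
python3 -m creep '-0.03 0 0.02 0 0 0 0.76;-0.05 0 0.03 0 0 0 0.76;-0.07 0 0.04 0 0 0 0.76;-0.07 0 0.04 0 0 0 0.76;-0.07 0 0.04 0 0 0 0.76;-0.07 0 0.04 0 0 0 0.76;-0.07 0 0.04 0 0 0 0.76;-0.07 0 0.04 0 0 0 0.76;-0.07 0 0.04 0 0 0 0.76;-0.07 0 0.04 0 0 0 0.76'
python3 - <<'E'
from h import *
s=cam('side');t=cam('top');st()
np.save('pics/side_free1.npy',s['img']);np.save('pics/top_free1.npy',t['img'])
crop(s,330,220,410,320,6,'pics/s19.png');crop(t,320,160,420,230,7,'pics/t19.png')
E
```

```text
clock: 23.08
eef_pos: [458.5, 52.0, 38.7]
tool_rot: [2.64, 0.452, 1.432]
force: [-1.2, 4.1, -5.4]
width: 20.8
23.18 [458.5  52.   38.7] [151.3  25.9  82. ] F [-1.3  5.4 -5.5] w 20.3 q [-0.16  1.02 -0.77  2.4   1.69  1.3  -0.82]
```

View pics/s19.png

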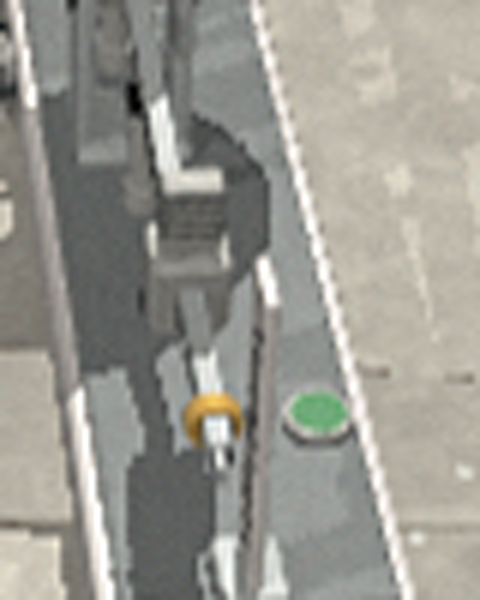

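View pics/t19.png

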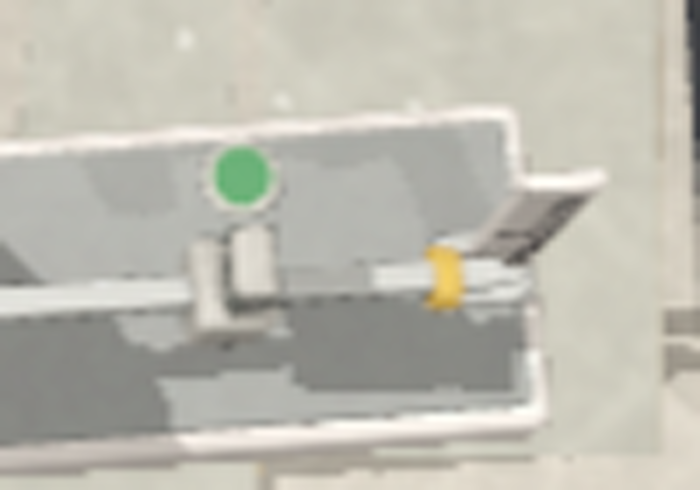

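```bash
cat > tilt.py <<'E'
from h import *
def ring(img,box):
    x0,y0,x1,y1=box;h=cv2.cvtColor(img[y0:y1,x0:x1],cv2.COLOR_RGB2HSV).astype(int)
    w=((h[...,0]>10)&(h[...,0]<30)&(h[...,1]>110)&(h[...,2]>90)).astype(float)
    ys,xs=np.mgrid[y0:y1,x0:x1];return np.array([(xs*w).sum(),(ys*w).sum()])/w.sum(),w.sum()
BS=(345,265,385,320);BT=(360,180,410,220)
def shift(a,b,box):
    x0,y0,x1,y1=box;g=lambda i:cv2.cvtColor(i,cv2.COLOR_RGB2GRAY)[y0:y1,x0:x1].astype(np.float32)
    return cv2.phaseCorrelate(g(a),g(b),cv2.createHanningWindow((x1-x0,y1-y0),cv2.CV_32F))
def tilts(d,r0,r1):
    # find ring distance along beam from arrested pixel, then tilt
    # beam point at length s from pivot: (0,60-s cos,125 - ...) theta>0: right end high
    def P(s,th,q=Q2): return Wb((0,60-s*np.cos(th),125+s*np.sin(th)),q)
    o=least_squares(lambda v:proj(d,[P(v[0],0,np.array([v[1],Q2[1],Q2[2]]))])[0]-r0,[230,535])
    q=np.array([o.x[1],Q2[1],Q2[2]])
    th=least_squares(lambda v:proj(d,[P(o.x[0],v[0],q)])[0]-r1,[0.])
    return o.x,th.x[0],th.fun
E
python3 - <<'E'
from tilt import *
s=prep(ctrl.get_image('side'));t=prep(ctrl.get_image('top'))
for n,d,B in (('side',s,BS),('top',t,BT)):
    a=cv2.imread(f'pics/{n}0.png')[:,:,::-1].copy();r0,n0=ring(a,B);r1,n1=ring(d['img'],B)
    print(n,r0,n0,r1,n1,tilts(d,r0,r1))
E
```

```text
side [364.65714286 282.17142857] 35.0 [364.45945946 288.35135135] 37.0 (array([246.86878107, 535.1856419 ]), np.float64(-0.07692890712565564), array([-0.1656271 , -0.01145778]))
top [384.75       197.67857143] 28.0 [383.14814815 199.40740741] 27.0 (array([247.7101549 , 536.20340721]), np.float64(-0.07934439526815251), array([-0.07219225, -0.0868768 ]))
```

```bash
python3 - <<'E'
from h import *
e=ctrl.read_state()['eef_pos']
goto(e+[-3.,31,6]);goto(e+[-5.8,59,0]);goto(e+[-6.1,62,0]);goto(e+[-6.3,64,0])
E
```

```text
row [ 0.616  0.065 -0.495] [0. 0. 0.] rows>= 0.8
row [ 1.296 -0.002 -0.719] [0. 0. 0.] rows>= 1.4
row [ 1.362 -0.003 -0.755] [0. 0. 0.] rows>= 1.5
row [ 1.406 -0.003 -0.78 ] [0. 0. 0.] rows>= 1.5
```

```bash
python3 -m creep '0.15 0.02 -0.12 0 0 0 0.76;0.3 0.04 -0.25 0 0 0 0.76;0.46 0.05 -0.37 0 0 0 0.76;0.62 0.06 -0.49 0 0 0 0.76;0.8 0.05 -0.55 0 0 0 0.76;0.98 0.03 -0.61 0 0 0 0.76;1.14 0.02 -0.67 0 0 0 0.76;1.3 0 -0.72 0 0 0 0.76;1.3 0 -0.72 0 0 0 0.76;1.3 0 -0.72 0 0 0 0.76'
python3 -m creep '0.03 0 -0.02 0 0 0 0.76;0.06 0 -0.04 0 0 0 0.76;0.06 0 -0.04 0 0 0 0.76;0.06 0 -0.04 0 0 0 0.76'
```

```text
clock: 24.12
eef_pos: [453.3, 109.8, 39.4]
tool_rot: [2.637, 0.455, 1.429]
force: [-1.8, -1.1, 3.4]
width: 20.6
clock: 24.45
eef_pos: [453.1, 110.2, 39.8]
tool_rot: [2.636, 0.458, 1.426]
force: [1.0, -6.6, 0.7]
width: 20.4
```

```bash
python3 -m creep '-0.08 0 0 0 0 0 0.74;-0.08 0 -0.3 0 0 0 0.72;-0.08 0 -0.8 0 0 0 0.72;-0.08 0 -1.4 0 0 0 0.72;-0.08 0 -2 0 0 0 0.72;-0.08 0 -2 0 0 0 0.72;-0.08 0 -2 0 0 0 0.72'
python3 - <<'E'
from tilt import *
s=prep(ctrl.get_image('side'));t=prep(ctrl.get_image('top'));st()
for n,d,B in (('side',s,BS),('top',t,BT)):
    a=cv2.imread(f'pics/{n}0.png')[:,:,::-1].copy();r0,n0=ring(a,B);r1,n1=ring(d['img'],B)
    print(n,tilts(d,r0,r1))
crop(s,280,170,400,300,6,'pics/s20.png');crop(t,200,160,420,270,3.6,'pics/t20.png')
e=Wb((0,-112,159),Q2);print(e)
goto((430,100,240),down(60))
E
```

```text
clock: 25.03
eef_pos: [419.0, 147.6, 104.3]
tool_rot: [2.636, 0.45, 1.431]
force: [-0.3, 0.0, -0.2]
width: 23.9
25.13 [418.9 145.5 103.4] [151.1  26.   81.9] F [ 0.2 -0.2  0.9] w 23.9 q [-0.33  0.89 -0.89  2.31  1.38  1.33 -0.75]
side (array([246.86878107, 535.1856419 ]), np.float64(0.0029322390363291386), array([0.02825235, 0.00137842]))
top (array([247.7101549 , 536.20340721]), np.float64(4.8092460072316424e-11), array([-9.53491508e-10, -7.95040478e-10]))
[ 545.95843952 -145.9626063   159.        ]
row [-2.474  1.633 -2.061] [33.   19.79 27.63] rows>= 6.6
```

View pics/s20.png

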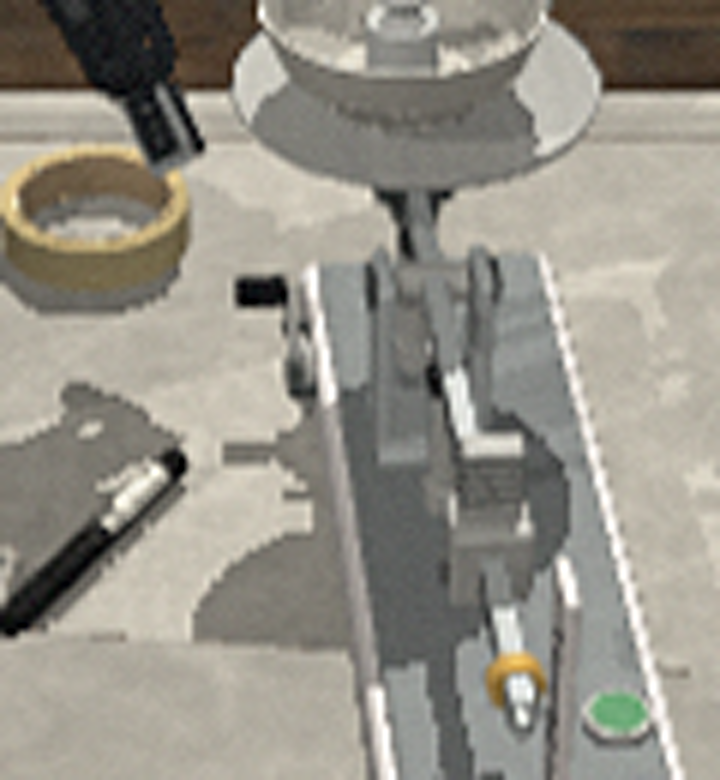

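```bash
python3 - <<'E'
from ik import *
from h import *
a=np.degrees(.098)
for y in (90+a,-90+a):
    s,b=ik(np.array([547.,-149,150]),down(y),n=15,ref=np.array([-.33,.89,-.89,2.31,1.38,1.33,-.75]),w=.02)
    for x in s: print(round(y,1),x.round(2),'margin',np.minimum(x-lo,hi-x).min().round(2))
R=down(90+a)
goto((419,148,240),lean2(38,52)); goto((440,0,300),R)
E
```

```text
95.6 [ 0.76  0.79 -0.92  1.85  0.79  0.92  1.14] margin 0.33
95.6 [ 0.86  0.92 -1.17  1.85  0.98  1.09  0.97] margin 0.08
95.6 [ 0.33  0.62 -0.18  1.84  0.17  0.7   1.72] margin 0.47
-84.4 [ 0.7   0.75 -0.8   1.84  0.7   0.86 -1.92] margin 0.45
-84.4 [ 0.47  0.65 -0.41  1.84  0.37  0.73 -1.61] margin 0.5
-84.4 [ 0.62  0.7  -0.65  1.84  0.58  0.8  -1.81] margin 0.57
-84.4 [-0.11  0.66  0.5   1.84 -0.45  0.75 -0.83] margin 0.52
row [-1.442  1.49  -2.715] [-0.03  0.16 -0.11] rows>= 3.3
row [-5.325  2.292 -2.015] [25.12 28.66 -6.65] rows>= 5.9
```

```bash
python3 -m creep '-0.3 0.3 -0.6 0 0 0 0.6;-0.7 0.7 -1.3 0 0 0 0.55;-1.1 1.1 -2 0 0 0 0.55;-1.44 1.5 -2.7 0 0 0 0.55;-2 1.6 -2.6 4 5 -1 0.55;-2.7 1.8 -2.5 8 9 -2 0.55;-3.4 2 -2.4 12 14 -3 0.55;-4.1 2.1 -2.2 17 19 -4 0.55;-4.8 2.2 -2.1 21 24 -5 0.55;-5.3 2.3 -2 25 28.7 -6.6 0.55'
python3 - <<'E'
from h import *
st(); goto((547,-149,235),down(95.6))
E
```

```text
clock: 25.97
eef_pos: [434.3, 27.2, 285.5]
tool_rot: [3.009, 0.181, 1.606]
force: [0.2, -0.4, -0.2]
width: 38.2
25.97 [434.3  27.2 285.5] [172.4  10.4  92. ] F [ 0.2 -0.4 -0.2] w 38.2 q [ 0.61  0.39 -1.21  2.09  0.72  1.01  0.63]
row [-4.2    2.364  2.387] [ 7.24 10.61 -2.86] rows>= 5.2
```

```bash
python3 -m creep '0 0 0 0 0 0 0.55;-0.5 0.4 0.2 0 0 0 0.55;-1 0.8 0.4 0 0 0 0.55;-1.5 1.2 0.6 0 0 0 0.55;-2 1.6 0.8 0 0 0 0.55;-2.6 2 1 0 0 0 0.55;-3.2 2.3 1.2 0 0 0 0.55;-3.6 2.55 1.4 0 0 0 0.55;-3.6 2.55 1.4 0 0 0 0.55;-3.6 2.55 1.4 0 0 0 0.55'
python3 - <<'E'
from h import *
st(); goto((547,-149,215),down(95.6))
E
```

```text
clock: 26.8
eef_pos: [547.7, -117.2, 268.8]
tool_rot: [3.01, 0.182, 1.604]
force: [-0.7, 0.9, 0.2]
width: 38.8
26.8 [ 547.7 -117.2  268.8] [172.5  10.5  91.9] F [-0.7  0.9  0.2] w 38.8 q [ 0.77  0.59 -1.11  1.87  0.86  1.06  0.92]
row [-0.537 -0.236  1.449] [ 7.18 10.68 -2.99] rows>= 1.8
```

```bash
python3 -m creep '-0.1 0 0.2 1.5 2 -0.5 0.55;-0.2 -0.1 0.5 3 4 -1 0.55;-0.35 -0.15 0.8 5 7 -2 0.55;-0.45 -0.2 1.1 6 9 -2.5 0.55;-0.54 -0.24 1.3 7.2 10.7 -3 0.55;-0.54 -0.24 1.3 7.2 10.7 -3 0.55;-0.54 -0.24 1.3 7.2 10.7 -3 0.55;-0.54 -0.24 1.3 7.2 10.7 -3 0.55'
python3 - <<'E'
from tilt import *
s=cam('side');t=cam('top');st(); goto((547,-149,148),down(95.6))
crop(s,320,190,400,280,6,'pics/s21.png');crop(t,310,150,410,230,7,'pics/t21.png')
R=Ro.from_euler('xyz',ctrl.read_state()['tool_rot']).as_matrix();e=ctrl.read_state()['eef_pos']
P=[e-9*R[:,2]+k*19*R[:,0] for k in (-1,0,1)]; print((proj(s,P)-[320,190])*6,(proj(t,P)-[310,150])*7)
E
```

```text
clock: 27.47
eef_pos: [546.8, -144.7, 223.2]
tool_rot: [3.138, 0.001, 1.674]
force: [-0.6, -0.2, -0.2]
width: 38.3
27.57 [ 547.  -144.8  223.7] [1.798e+02 1.000e-01 9.600e+01] F [ 0.4 -0.4  0.3] w 38.5 q [ 0.87  0.76 -1.13  1.75  0.76  1.14  1.17]
row [-0.1   -0.018  1.892] [0.21 0.1  0.37] rows>= 1.8
[[259.36066528 220.23667994]
 [251.72591101 188.99561621]
 [244.29204502 158.57879975]] [[389.92259167 278.17636044]
 [326.78301267 283.41531357]
 [263.55865991 288.6553034 ]]
```

View pics/s21.png

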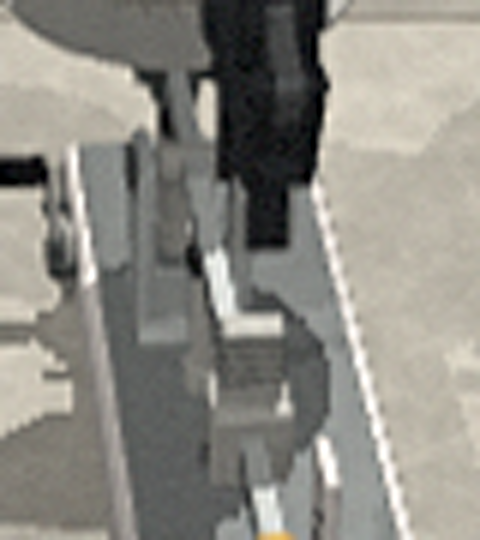

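View pics/t21.png

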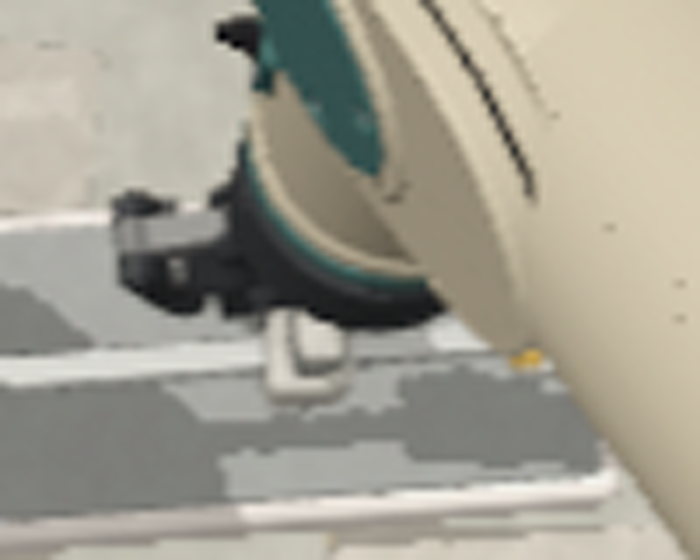

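```bash
python3 - <<'E'
from tilt import *
s=cam('side');t=cam('top')
for P in ((547,-149,177),(547,-144.8,177),(550,-149,177)): print(P,proj(s,[P]),proj(t,[P]))
print(tri(s,(362.2,244.1),t,(355.6,195.6)))
E
```

```text
(547, -149, 177) [[361.20970469 242.90275617]] [[355.9916579  195.81380811]]
(547, -144.8, 177) [[361.13849532 241.7302166 ]] [[354.09598136 195.77582988]]
(550, -149, 177) [[362.56380551 242.90785077]] [[356.00077865 194.47845751]]
(array([ 548.81756448, -148.48071109,  173.06321281]), np.float64(1.0791548154513135))
```

```bash
python3 - <<'E'
from h import *
st();goto((548,-149.5,150),down(95.6))
E
```

```text
27.67 [ 547.1 -145.4  223.6] [1.798e+02 1.000e-01 9.590e+01] F [ 0.1 -0.6  0.1] w 38.6 q [ 0.87  0.76 -1.13  1.75  0.76  1.14  1.17]
row [-0.101  0.006  1.841] [0.2  0.11 0.32] rows>= 1.8
```

```bash
python3 -m creep '-0.1 0.01 0.3 0.2 0.1 0.3 0.55;-0.1 0.01 0.7 0.2 0.1 0.3 0.55;-0.1 0.01 1.1 0.2 0.1 0.3 0.55;-0.1 0.01 1.5 0.2 0.1 0.3 0.55;-0.1 0.01 1.84 0.2 0.1 0.3 0.55;-0.1 0.01 1.84 0.2 0.1 0.3 0.55;-0.1 0.01 1.84 0.2 0.1 0.3 0.55;-0.1 0.01 1.84 0.2 0.1 0.3 0.55'
python3 - <<'E'
from tilt import *
s=cam('side');t=cam('top');st()
crop(s,320,190,400,280,6,'pics/s22.png');crop(t,310,150,410,230,7,'pics/t22.png')
E
```

```text
clock: 28.33
eef_pos: [548.5, -150.1, 149.7]
tool_rot: [-3.142, -0.001, 1.667]
force: [-0.1, -0.1, 0.3]
width: 38.5
28.43 [ 548.6 -150.2  150.1] [180.   -0.   95.5] F [0.5 0.3 0.6] w 38.5 q [ 0.83  0.84 -1.06  1.81  0.86  1.03  1.09]
```

View pics/s22.png

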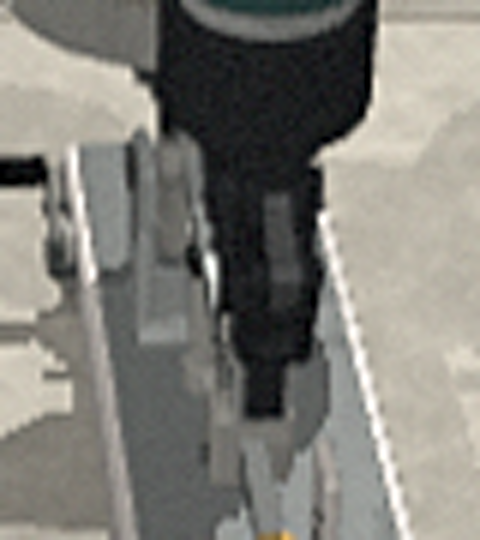

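View pics/t22.png

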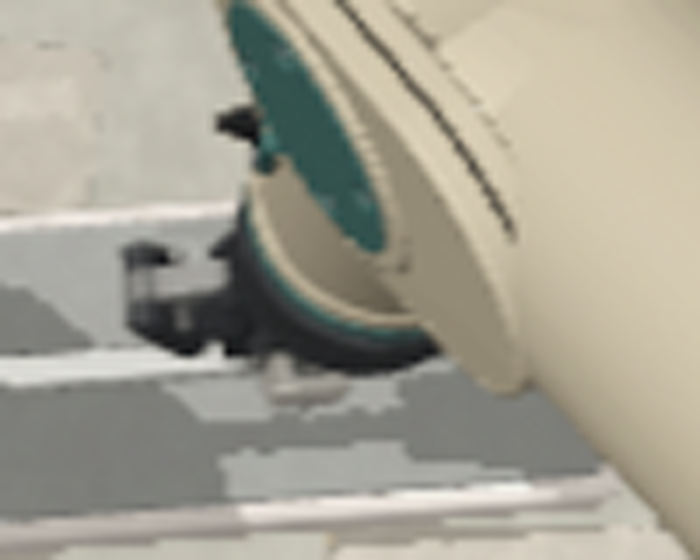

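```bash
python3 -m creep '0 0 0 0 0 0 0.65;0 0 0 0 0 0 0.75;0 0 0 0 0 0 0.85;0 0 0 0 0 0 0.9;0 0 0 0 0 0 0.9;0 0 0 0 0 0 0.9'
python3 - <<'E'
from tilt import *
t0=cv2.imread('pics/t22.png')
t=cam('top');s=cam('side');st()
crop(t,310,150,410,230,7,'pics/t23.png');crop(s,320,190,400,280,6,'pics/s23.png')
E
```

```text
clock: 28.93
eef_pos: [548.2, -150.2, 149.5]
tool_rot: [-3.141, -0.001, 1.667]
force: [-0.8, 0.1, 2.3]
width: 12.5
29.03 [ 548.2 -150.2  149.4] [-1.80e+02 -1.00e-01  9.55e+01] F [ 0.4 -1.   3. ] w 12.7 q [ 0.83  0.84 -1.05  1.81  0.86  1.03  1.09]
```

View pics/t23.png

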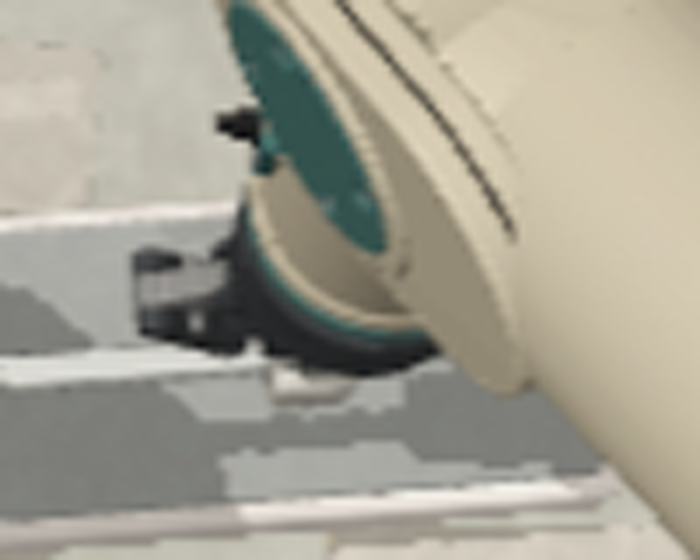

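View pics/s23.png

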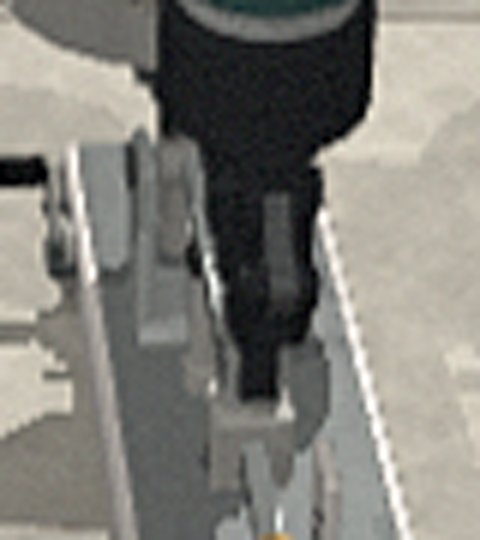

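```bash
python3 -m creep '0.1 0 0 0 0 0 0.9;0.22 0 0 0 0 0 0.9;0.34 0 0 0 0 0 0.9;0.46 0 0 0 0 0 0.9;0.58 0 0 0 0 0 0.9;0.7 0 0 0 0 0 0.9;0.79 0 0 0 0 0 0.9;0.79 0 0 0 0 0 0.9;0.79 0 0 0 0 0 0.9;0.79 0 0 0 0 0 0.9'
python3 -m creep '0 0 0 0 0 0 0.9;0 0 0 0 0 0 0.9'
```

```text
clock: 29.87
eef_pos: [545.0, -117.3, 149.3]
tool_rot: [-3.141, -0.003, 1.668]
force: [0.6, 2.8, 3.1]
width: 13.0
clock: 30.03
eef_pos: [545.0, -117.8, 149.3]
tool_rot: [-3.141, -0.003, 1.668]
force: [-0.1, 3.0, 3.9]
width: 13.1
```

```bash
python3 -m creep '0 0 0 0 0 0 0.8;0 0 0 0 0 0 0.7;0 0 0 0 0 0 0.6;0 0 -0.3 0 0 0 0.55;0 0 -0.9 0 0 0 0.55;0 0 -1.6 0 0 0 0.6;0 0 -2.4 0 0 0 0.7;0 0 -2.4 0 0 0 0.72'
python3 - <<'E'
from tilt import *
s=cam('side');t=cam('top');st()
crop(s,320,190,400,280,6,'pics/s24.png')
goto((434,27,286),Ro.from_euler('xyz',[172.4,10.4,92],degrees=True))
E
```

```text
clock: 30.7
eef_pos: [548.1, -118.0, 251.5]
tool_rot: [3.134, 0.0, 1.667]
force: [0.8, 0.7, 0.3]
width: 23.7
30.8 [ 545.5 -119.2  246.9] [179.9   0.   95.5] F [0.  0.1 0. ] w 23.9 q [ 0.84  0.72 -1.15  1.74  0.71  1.17  1.14]
row [ 3.906 -2.425 -0.984] [ -7.19 -10.58   2.78] rows>= 4.5
```

View pics/s24.png

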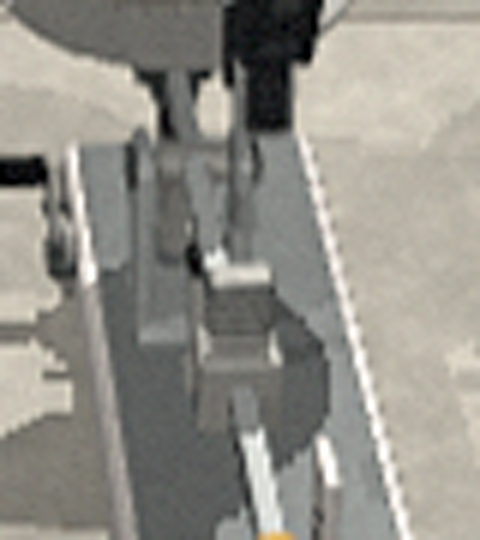

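```bash
python3 -m creep '0.3 -0.2 -0.2 -0.7 -1 0.3 0.72;0.8 -0.5 -0.4 -1.5 -2 0.6 0.72;1.4 -0.9 -0.6 -2.5 -4 1 0.72;2 -1.3 -0.8 -4 -6 1.5 0.72;2.6 -1.7 -0.9 -5 -8 2 0.72;3.2 -2.1 -1 -6.2 -9 2.4 0.72;3.9 -2.4 -1 -7.2 -10.6 2.8 0.72;3.9 -2.4 -1 -7.2 -10.6 2.8 0.72;3.9 -2.4 -1 -7.2 -10.6 2.8 0.72'
python3 - <<'E'
from h import *
st(); goto((419,148,235),lean2(38,52))
E
```

```text
clock: 31.55
eef_pos: [433.3, 28.2, 285.4]
tool_rot: [3.012, 0.182, 1.612]
force: [0.9, -1.0, 0.7]
width: 23.7
31.55 [433.3  28.2 285.4] [172.6  10.4  92.3] F [ 0.9 -1.   0.7] w 23.7 q [ 0.59  0.38 -1.17  2.09  0.7   1.    0.66]
row [ 3.186 -0.323  0.656] [-17.99 -17.78   4.5 ] rows>= 3.6
```

```bash
python3 -m creep '0.5 0 0.1 -3 -3 0.7 0.72;1 -0.1 0.2 -6 -6 1.5 0.72;1.6 -0.15 0.3 -9 -9 2.2 0.72;2.2 -0.2 0.4 -12 -12 3 0.72;2.7 -0.3 0.5 -15 -15 3.7 0.72;3.2 -0.32 0.65 -18 -17.8 4.5 0.72;3.2 -0.32 0.65 -18 -17.8 4.5 0.72;3.2 -0.32 0.65 -18 -17.8 4.5 0.72'
python3 - <<'E'
from h import *
R=lean2(38,52);T=Wb((-69,150,40),Q2)+[2,1,0];z=R.as_matrix()[:,2]
st(); goto(T-80*z,R)
E
```

```text
clock: 32.22
eef_pos: [419.8, 150.3, 233.2]
tool_rot: [2.644, 0.453, 1.437]
force: [-0.2, -0.8, 0.1]
width: 23.7
32.22 [419.8 150.3 233.2] [151.5  26.   82.3] F [-0.2 -0.8  0.1] w 23.7 q [-0.28  0.55 -0.9   2.21  1.1   1.27 -0.36]
row [ 1.3   -1.411  2.631] [-0.2  -0.06  0.2 ] rows>= 3.1
```

```bash
python3 -m creep '0.2 -0.2 0.4 0 0 0 0.72;0.4 -0.5 0.9 0 0 0 0.72;0.7 -0.8 1.4 0 0 0 0.72;1 -1.1 1.9 0 0 0 0.72;1.2 -1.3 2.3 0 0 0.2 0.72;1.3 -1.41 2.63 0 0 0.2 0.72;1.3 -1.41 2.63 0 0 0.2 0.72;1.3 -1.41 2.63 0 0 0.2 0.72;1.3 -1.41 2.63 0 0 0.2 0.72'
python3 - <<'E'
from h import *
R=lean2(38,52);T=Wb((-69,150,40),Q2)+[2,1,0];z=R.as_matrix()[:,2]
cam('side');cam('side');st(); goto(T,R)
E
```

```text
clock: 32.97
eef_pos: [422.3, 140.9, 106.2]
tool_rot: [2.636, 0.449, 1.42]
force: [0.2, 1.0, -0.4]
width: 23.7
33.07 [422.2 141.9 106.5] [151.   25.7  81.4] F [-0.4 -0.5 -0.2] w 23.9 q [-0.38  0.83 -0.77  2.31  1.37  1.22 -0.73]
row [ 0.093 -0.086  2.01 ] [-0.08  0.05 -0.64] rows>= 1.9
```

```bash
python3 -m creep '0.05 -0.05 0.3 0 0 -0.3 0.72;0.08 -0.08 0.7 0 0 -0.6 0.72;0.08 -0.08 1.1 0 0 -0.6 0.72;0.08 -0.08 1.4 0 0 -0.6 0.72;0.08 -0.08 1.4 0 0 -0.6 0.72;0.08 -0.08 1.4 0 0 -0.6 0.72'
python3 - <<'E'
from h import *
R=lean2(38,52);T=Wb((-69,150,40),Q2)+[2,1,0];z=R.as_matrix()[:,2]
cam('side');st(); goto(T,R)
E
```

```text
clock: 33.57
eef_pos: [442.8, 119.7, 59.0]
tool_rot: [2.641, 0.454, 1.433]
force: [-0.6, 0.4, 0.3]
width: 23.8
33.62 [442.8 120.3  59.2] [151.3  26.   82.1] F [-0.3  1.2  0.5] w 24.1 q [-0.35  0.93 -0.71  2.32  1.52  1.21 -0.79]
row [-0.008  0.01   0.62 ] [-0.07  0.01  0.06] rows>= 0.6
```

```bash
python3 -m creep '0 0 0.2 0 0 0 0.72;0 0.01 0.4 0 0 0 0.72;0 0.01 0.62 0 0 0 0.72;0 0.01 0.62 0 0 0 0.72;0 0.01 0.62 0 0 0 0.72'
python3 -m creep '-0.17 0.02 0.06 0 0 0 0.76;-0.34 0.03 0.11 0 0 0 0.76;-0.51 0.05 0.17 0 0 0 0.76;-0.68 0.06 0.23 0 0 0 0.76;-0.83 0.05 0.35 0 0 0 0.76;-0.96 0.03 0.46 0 0 0 0.76;-1.08 0.02 0.57 0 0 0 0.76;-1.2 0 0.67 0 0 0 0.76;-1.27 0 0.71 0 0 0 0.76;-1.27 0 0.71 0 0 0 0.76'
python3 -m creep '0 0 0 0 0 0 0.76;0 0 0 0 0 0 0.76;0 0 0 0 0 0 0.76;0 0 0 0 0 0 0.76;0 0 0 0 0 0 0.76;0 0 0 0 0 0 0.76;0 0 0 0 0 0 0.76;0 0 0 0 0 0 0.76;0 0 0 0 0 0 0.76;0 0 0 0 0 0 0.76'
cat > meas.py <<'E'
from tilt import *
import sys
s=prep(ctrl.get_image('side'));t=prep(ctrl.get_image('top'));st()
for n,d,B in (('side',s,BS),('top',t,BT)):
    a=cv2.imread(f'pics/{n}0.png')[:,:,::-1].copy();r0,n0=ring(a,B);r1,n1=ring(d['img'],B)
    x,th,f=tilts(d,r0,r1);print(n,r0.round(2),r1.round(2),n0,n1,'tilt',round(th,4),f.round(2))
    b=(355,270,380,300) if n=='side' else (375,185,400,212)
    print('  phase',shift(a,d['img'].copy(),b))
cv2.imwrite(f'pics/{sys.argv[1]}_side.png',s['img'][:,:,::-1])
crop(s,320,190,400,310,5,f'pics/{sys.argv[1]}_s.png')
E
python3 meas.py f2
```

```text
clock: 34.03
eef_pos: [453.4, 108.2, 38.6]
tool_rot: [2.642, 0.455, 1.434]
force: [0.8, 0.7, -1.5]
width: 23.9
clock: 34.87
eef_pos: [459.2, 51.6, 37.6]
tool_rot: [2.644, 0.451, 1.436]
force: [2.1, 3.5, -7.7]
width: 20.6
clock: 35.7
eef_pos: [459.0, 51.7, 38.3]
tool_rot: [2.643, 0.453, 1.436]
force: [1.3, 4.9, -10.5]
width: 20.7
35.8 [459.   51.7  38.3] [151.4  25.9  82.3] F [  1.7   5.3 -10.6] w 20.5 q [-0.23  0.97 -0.65  2.4   1.7   1.2  -0.84]
side [364.66 282.17] [364.38 282.34] 35.0 32.0 tilt -0.0022 [0.27 0.01]
  phase ((0.7534313354064928, -0.40238194252047776), 0.891698195139567)
top [384.75 197.68] [384.75 197.68] 28.0 28.0 tilt 0.0 [-0. -0.]
  phase ((0.372793857567018, 0.32542476961623734), 0.9205449401007758)
```

View pics/f2_s.png

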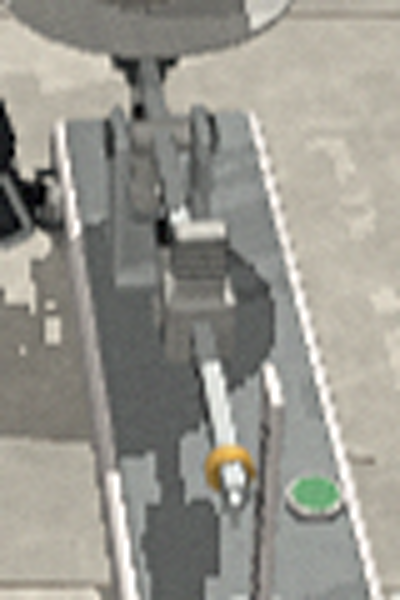

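```bash
cat > soft.py <<'E'
from tilt import *
def soft(img,box):
    x0,y0,x1,y1=box;c=img[y0:y1,x0:x1].astype(float);w=np.clip((c[...,0]+c[...,1])/2-c[...,2]-45,0,None)
    ys,xs=np.mgrid[y0:y1,x0:x1];return np.array([(xs*w).sum(),(ys*w).sum()])/w.sum()
B1=(352,268,378,302);B2=(374,186,396,212)
if __name__=='__main__':
    a=cv2.imread('pics/side0.png')[:,:,::-1];b=cv2.imread('pics/top0.png')[:,:,::-1]
    print('arr',soft(a,B1),soft(b,B2)); 
    print('free1',soft(np.load('pics/side_free1.npy'),B1),soft(np.load('pics/top_free1.npy'),B2))
    for i in range(4):
        s=ctrl.get_image('side');t=ctrl.get_image('top');print(soft(s['img'],B1),soft(t['img'],B2))
E
python3 soft.py
```

```text
arr [365.22100582 281.0502908 ] [384.77783427 197.561515  ]
free1 [364.84823678 287.54156171] [383.22281504 199.20299797]
[365.07563025 281.18588235] [384.75506073 197.61918016]
[365.08344595 281.14358108] [384.75600506 197.62073325]
[365.05818674 281.16542625] [384.75575221 197.61491783]
[365.06841928 281.17997978] [384.75619626 197.62974203]
```

```bash
python3 - <<'E'
import numpy as np,cv2
a=np.load('pics/side_free1.npy')[:,:,::-1];b=cv2.imread('pics/f2_side.png')
f=lambda i:cv2.resize(i[205:255,305:355],None,fx=7,fy=7,interpolation=cv2.INTER_CUBIC)
cv2.imwrite('pics/cmp.png',np.hstack([f(a),f(b)]))
E
```

```text
(no output)
```

View pics/cmp.png

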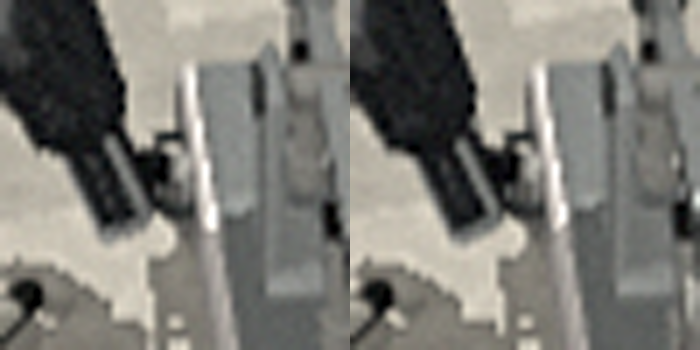

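The lever sits at the same free stop as in the first trial, and the beam rests level (about -0.0015 rad). I'll arrest it now.

```bash
python3 -m creep '0.15 0.02 -0.12 0 0 0 0.76;0.3 0.04 -0.25 0 0 0 0.76;0.46 0.05 -0.37 0 0 0 0.76;0.62 0.06 -0.49 0 0 0 0.76;0.8 0.05 -0.55 0 0 0 0.76;0.98 0.03 -0.61 0 0 0 0.76;1.14 0.02 -0.67 0 0 0 0.76;1.3 0 -0.72 0 0 0 0.76;1.36 0 -0.76 0 0 0 0.76;1.36 0 -0.76 0 0 0 0.76'
python3 -m creep '0.03 0 -0.02 0 0 0 0.76;0.03 0 -0.02 0 0 0 0.76;0.03 0 -0.02 0 0 0 0.76'
```

```text
clock: 37.03
eef_pos: [453.1, 110.3, 40.0]
tool_rot: [2.639, 0.46, 1.43]
force: [0.1, -5.7, 0.4]
width: 20.5
clock: 37.28
eef_pos: [452.9, 110.5, 40.2]
tool_rot: [2.638, 0.461, 1.429]
force: [0.9, -7.5, 0.7]
width: 20.6
```

```bash
python3 -m creep '-0.09 0 0 0 0 0 0.74;-0.09 0 -0.3 0 0 0 0.72;-0.09 0 -0.8 0 0 0 0.72;-0.09 0 -1.4 0 0 0 0.72;-0.09 0 -2 0 0 0 0.72;-0.09 0 -2 0 0 0 0.72;-0.09 0 -2 0 0 0 0.72'
python3 meas.py a2; python3 soft.py
python3 - <<'E'
import cv2,numpy as np
from h import *
a=cv2.imread('pics/side0.png');s=cam('side');t=cam('top');b=np.ascontiguousarray(s['img'][:,:,::-1])
f=lambda i:cv2.resize(i[205:255,305:355],None,fx=7,fy=7,interpolation=cv2.INTER_CUBIC)
cv2.imwrite('pics/cmp2.png',np.hstack([f(a),f(b)])); cv2.imwrite('pics/sideF.png',b);cv2.imwrite('pics/topF.png',t['img'][:,:,::-1])
E
```

```text
clock: 37.87
eef_pos: [419.0, 148.6, 104.7]
tool_rot: [2.639, 0.451, 1.436]
force: [1.4, 1.0, 0.2]
width: 23.5
37.97 [418.9 146.6 103.6] [151.3  26.   82.1] F [-0.1 -0.  -0.4] w 24.2 q [-0.4   0.84 -0.77  2.31  1.37  1.23 -0.73]
side [364.66 282.17] [364.66 281.92] 35.0 38.0 tilt 0.003 [0.01 0.  ]
  phase ((0.6960342992844648, -0.43135708704995324), 0.9236189037958781)
top [384.75 197.68] [384.75 197.68] 28.0 28.0 tilt 0.0 [-0. -0.]
  phase ((0.32045642777132244, 0.39357309857697054), 0.9400611764413339)
arr [365.22100582 281.0502908 ] [384.77783427 197.561515  ]
free1 [364.84823678 287.54156171] [383.22281504 199.20299797]
[365.13683194 280.91822279] [384.83701012 197.49312224]
[365.1368932  280.92427184] [384.83441643 197.49311152]
[365.13468992 280.94282946] [384.83929497 197.49455677]
[365.12081186 280.9503866 ] [384.84221471 197.48947232]
```

View pics/cmp2.png

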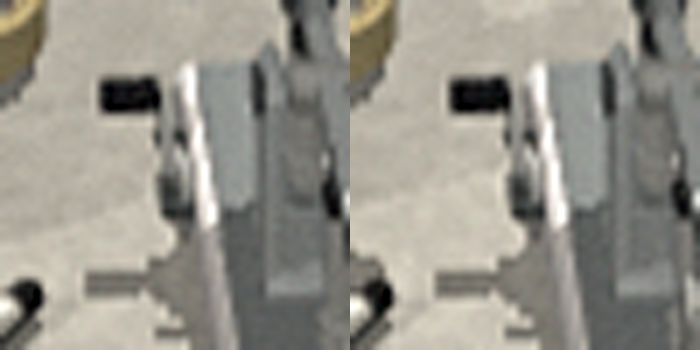

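View pics/sideF.png

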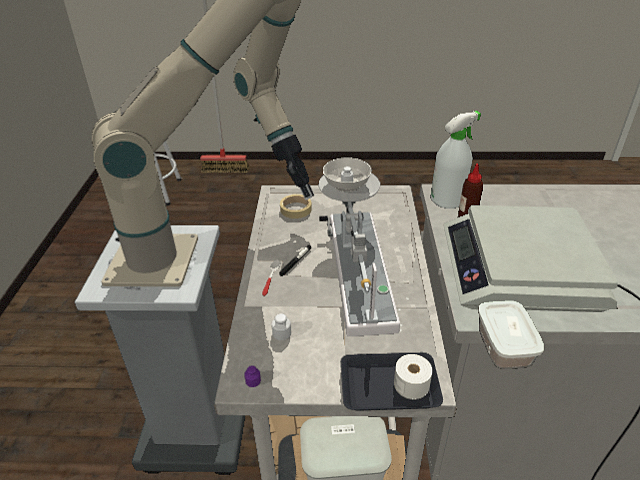

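View pics/topF.png

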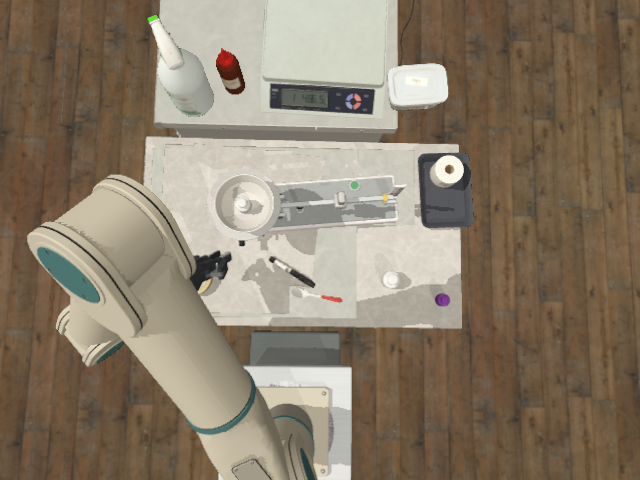

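The load-free arrest sags slightly. Measured against this nearly unloaded arrested pose, the freed beam rested at about -0.003 to -0.005 rad, so the poise is roughly 1.5 mm too far right. There is time to correct it and run another trial.

```bash
python3 -m creep '-0.3 0.3 -0.6 0 0 0 0.6;-0.7 0.7 -1.3 0 0 0 0.55;-1.1 1.1 -2 0 0 0 0.55;-1.44 1.5 -2.7 0 0 0 0.55;-2 1.6 -2.6 4 5 -1 0.55;-2.7 1.8 -2.5 8 9 -2 0.55;-3.4 2 -2.4 12 14 -3 0.55;-4.1 2.1 -2.2 17 19 -4 0.55;-4.8 2.2 -2.1 21 24 -5 0.55;-5.3 2.3 -2 25 28.7 -6.6 0.55'
python3 -m creep '0 0 0 0 0 0 0.55;0 0 0 0 0 0 0.55'
python3 - <<'E'
from h import *
st(); goto((545,-118.5,235),down(95.6))
E
```

```text
clock: 39.3
eef_pos: [437.0, 25.3, 288.9]
tool_rot: [3.019, 0.166, 1.617]
force: [0.6, -0.6, -1.3]
width: 38.4
clock: 39.47
eef_pos: [437.8, 22.3, 287.9]
tool_rot: [3.018, 0.168, 1.605]
force: [-0.8, 1.1, -0.1]
width: 38.1
39.47 [437.8  22.3 287.9] [172.9   9.6  92. ] F [-0.8  1.1 -0.1] w 38.1 q [ 0.59  0.36 -1.13  2.07  0.66  0.98  0.72]
row [-3.34   2.302  2.206] [ 6.74  9.82 -3.01] rows>= 4.4
```

```bash
python3 -m creep '-0.3 0.2 0 0.8 1.2 -0.3 0.55;-0.8 0.5 0.1 1.8 2.6 -0.7 0.55;-1.4 0.9 0.4 3 4.3 -1.2 0.55;-2 1.3 0.8 4 6 -1.7 0.55;-2.6 1.7 1.3 5.2 7.6 -2.3 0.55;-3.1 2.1 1.8 6.2 9 -2.8 0.55;-3.34 2.3 2.2 6.7 9.8 -3 0.55;-3.34 2.3 2.2 6.7 9.8 -3 0.55;-3.34 2.3 2.2 6.7 9.8 -3 0.55;-3.34 2.3 2.2 6.7 9.8 -3 0.55'
python3 - <<'E'
from h import *
cam('side');cam('side');st(); goto((545.5,-118.5,150),down(95.6))
E
```

```text
clock: 40.3
eef_pos: [545.5, -110.1, 235.3]
tool_rot: [3.142, -0.001, 1.683]
force: [-0.1, 0.4, -0.7]
width: 38.4
40.4 [ 545.6 -110.8  236.1] [179.9   0.   96.4] F [-1.1  0.9  1.2] w 38.5 q [ 0.79  0.7  -1.07  1.76  0.68  1.11  1.18]
row [-0.19  -0.027  2.151] [0.07 0.03 0.83] rows>= 2.1
```

```bash
python3 -m creep '-0.15 -0.02 0.3 0 0 0.8 0.55;-0.15 -0.02 0.6 0 0 0.8 0.55;-0.15 -0.02 0.9 0 0 0.8 0.55;-0.15 -0.02 0.9 0 0 0.8 0.55;-0.15 -0.02 0.9 0 0 0.8 0.55;-0.15 -0.02 0.9 0 0 0.8 0.55'
python3 - <<'E'
from h import *
st(); goto((545.5,-118.3,149.6),down(95.6))
E
```

```text
clock: 40.9
eef_pos: [545.7, -119.2, 199.1]
tool_rot: [3.141, -0.001, 1.665]
force: [0.3, 0.3, 0.1]
width: 38.8
40.9 [ 545.7 -119.2  199.1] [180.   -0.   95.4] F [0.3 0.3 0.1] w 38.8 q [ 0.78  0.74 -1.03  1.79  0.73  1.04  1.14]
row [ 0.022 -0.004  1.237] [ 0.02 -0.03 -0.21] rows>= 1.2
```

```bash
python3 -m creep '0 0 0.4 0 0 -0.2 0.55;0 0 0.8 0 0 -0.2 0.55;0 0 1.1 0 0 -0.2 0.55;0 0 1.24 0 0 -0.2 0.55;0 0 1.24 0 0 -0.2 0.55;0 0 1.24 0 0 -0.2 0.65;0 0 1.24 0 0 -0.2 0.75;0 0 1.24 0 0 -0.2 0.85;0 0 1.24 0 0 -0.2 0.9;0 0 1.24 0 0 -0.2 0.9'
python3 -m creep '0 0 0 0 0 0 0.9;0 0 0 0 0 0 0.9;0 0 0 0 0 0 0.9'
```

```text
clock: 41.73
eef_pos: [546.3, -119.1, 150.3]
tool_rot: [3.14, -0.0, 1.668]
force: [0.4, 0.6, 2.8]
width: 13.1
clock: 41.98
eef_pos: [546.3, -119.1, 150.1]
tool_rot: [3.14, -0.0, 1.668]
force: [0.5, 1.3, 3.9]
width: 12.8
```

```bash
python3 -m creep '0.02 0 0 0 0 0 0.9;0.05 0 0 0 0 0 0.9;0.07 0 0 0 0 0 0.9;0.07 0 0 0 0 0 0.9;0.07 0 0 0 0 0 0.9;0.07 0 0 0 0 0 0.9;0.07 0 0 0 0 0 0.9'
```

```text
clock: 42.57
eef_pos: [546.2, -117.7, 150.1]
tool_rot: [3.14, 0.002, 1.667]
force: [1.2, -1.3, 6.1]
width: 12.6
```

```bash
python3 -m creep '0.02 0 0 0 0 0 0.9;0.035 0 0 0 0 0 0.9;0.035 0 0 0 0 0 0.9;0.035 0 0 0 0 0 0.9;0.035 0 0 0 0 0 0.9'
```

```text
clock: 42.98
eef_pos: [546.0, -116.3, 150.1]
tool_rot: [3.14, 0.002, 1.667]
force: [0.3, -2.3, 6.1]
width: 12.7
```

```bash
python3 -m creep '0 0 0 0 0 0 0.8;0 0 0 0 0 0 0.7;0 0 0 0 0 0 0.6;0 0 -0.3 0 0 0 0.55;0 0 -0.9 0 0 0 0.55;0 0 -1.6 0 0 0 0.6;0 0 -2.4 0 0 0 0.7;0 0 -2.4 0 0 0 0.72'
python3 - <<'E'
from tilt import *
s=cam('side');st()
a=cv2.imread('pics/a2_side.png')[:,:,::-1].copy()
bx=(346,236,370,262)
print(shift(a,s['img'].copy(),bx), proj(s,[Wb((0,-80,160),Q2)])-proj(s,[Wb((0,-78.5,160),Q2)]))
A=cv2.resize(a[225:270,335:380],None,fx=8,fy=8);Bm=cv2.resize(s['img'][225:270,335:380],None,fx=8,fy=8)
cv2.imwrite('pics/cmp3.png',np.hstack([A,Bm])[:,:,::-1])
goto((434,27,286),Ro.from_euler('xyz',[172.4,10.4,92],degrees=True))
E
```

```text
clock: 43.65
eef_pos: [548.4, -114.0, 251.7]
tool_rot: [3.132, 0.001, 1.669]
force: [1.0, 0.1, 0.8]
width: 23.9
43.7 [ 547.2 -114.6  249.2] [1.796e+02 1.000e-01 9.560e+01] F [-0.5  0.3 -0.4] w 23.8 q [ 0.8   0.68 -1.08  1.74  0.66  1.13  1.18]
((0.3032735225698264, -0.08757352290675158), 0.9225427604015962) [[0.08601143 0.40090596]]
row [ 3.797 -2.465 -0.94 ] [ -6.88 -10.57   2.85] rows>= 4.4
```

View pics/cmp3.png

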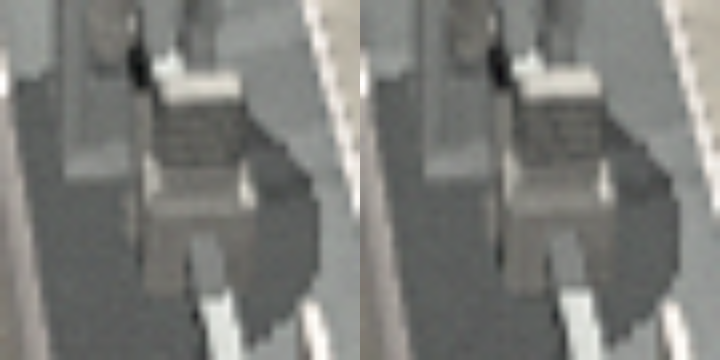

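```bash
python3 -m creep '0.3 -0.2 -0.2 -0.7 -1 0.3 0.72;0.8 -0.5 -0.4 -1.5 -2 0.6 0.72;1.4 -0.9 -0.6 -2.5 -4 1 0.72;2 -1.3 -0.8 -4 -6 1.5 0.72;2.6 -1.7 -0.9 -5 -8 2 0.72;3.2 -2.1 -0.95 -6 -9 2.4 0.72;3.8 -2.45 -0.95 -6.9 -10.6 2.8 0.72;3.8 -2.45 -0.95 -6.9 -10.6 2.8 0.72;3.8 -2.45 -0.95 -6.9 -10.6 2.8 0.72'
python3 - <<'E'
from h import *
st(); goto((419,148,235),lean2(38,52))
E
```

```text
clock: 44.45
eef_pos: [431.8, 27.7, 283.7]
tool_rot: [3.015, 0.183, 1.613]
force: [0.3, -0.7, -1.0]
width: 23.9
44.45 [431.8  27.7 283.7] [172.7  10.5  92.4] F [ 0.3 -0.7 -1. ] w 23.9 q [ 0.55  0.36 -1.11  2.09  0.67  0.97  0.69]
row [ 3.189 -0.275  0.618] [-18.15 -17.75   4.59] rows>= 3.6
```

```bash
python3 -m creep '0.5 0 0.1 -3 -3 0.7 0.72;1 -0.1 0.2 -6 -6 1.5 0.72;1.6 -0.15 0.3 -9 -9 2.2 0.72;2.2 -0.2 0.4 -12 -12 3 0.72;2.7 -0.3 0.5 -15 -15 3.7 0.72;3.2 -0.3 0.6 -18 -17.8 4.5 0.72;3.2 -0.3 0.6 -18 -17.8 4.5 0.72;3.2 -0.3 0.6 -18 -17.8 4.5 0.72'
python3 - <<'E'
from h import *
R=lean2(38,52);T=Wb((-69,150,40),Q2)+[2,1,0];z=R.as_matrix()[:,2]
st(); goto(T-80*z,R)
E
```

```text
clock: 45.12
eef_pos: [418.6, 150.3, 233.5]
tool_rot: [2.647, 0.454, 1.439]
force: [-0.2, -0.5, -0.3]
width: 23.8
45.12 [418.6 150.3 233.5] [151.7  26.   82.4] F [-0.2 -0.5 -0.3] w 23.8 q [-0.3   0.54 -0.86  2.21  1.09  1.25 -0.35]
row [ 1.31  -1.38   2.654] [-0.34 -0.06  0.3 ] rows>= 3.1
```

```bash
python3 -m creep '0.2 -0.2 0.4 0 0 0 0.72;0.4 -0.5 0.9 0 0 0 0.72;0.7 -0.8 1.4 0 0 0 0.72;1 -1.1 1.9 0 0 0 0.72;1.2 -1.3 2.3 0 0 0.2 0.72;1.31 -1.38 2.65 -0.3 0 0.3 0.72;1.31 -1.38 2.65 -0.3 0 0.3 0.72;1.31 -1.38 2.65 -0.3 0 0.3 0.72;1.31 -1.38 2.65 -0.3 0 0.3 0.72'
python3 - <<'E'
from h import *
R=lean2(38,52);T=Wb((-69,150,40),Q2)+[2,1,0];z=R.as_matrix()[:,2]
cam('side');cam('side');st(); goto(T,R)
E
```

```text
clock: 45.87
eef_pos: [421.9, 140.8, 105.9]
tool_rot: [2.634, 0.45, 1.421]
force: [0.2, -0.0, -0.4]
width: 24.4
45.97 [421.9 141.7 106.3] [150.9  25.7  81.5] F [0.  0.5 0.2] w 23.8 q [-0.4   0.82 -0.74  2.32  1.37  1.2  -0.73]
row [ 0.096 -0.081  2.007] [ 0.06  0.07 -0.6 ] rows>= 1.9
```

```bash
python3 -m creep '0.05 -0.05 0.3 0 0 -0.3 0.72;0.08 -0.08 0.7 0 0 -0.6 0.72;0.08 -0.08 1.1 0 0 -0.6 0.72;0.08 -0.08 1.4 0 0 -0.6 0.72;0.08 -0.08 1.4 0 0 -0.6 0.72;0.08 -0.08 1.4 0 0 -0.6 0.72'
python3 - <<'E'
from h import *
R=lean2(38,52);T=Wb((-69,150,40),Q2)+[2,1,0];z=R.as_matrix()[:,2]
cam('side');st(); goto(T,R)
E
```

```text
clock: 46.47
eef_pos: [442.7, 119.4, 58.9]
tool_rot: [2.638, 0.455, 1.433]
force: [-0.7, -0.7, 0.5]
width: 24.1
46.52 [442.7 120.1  59.1] [151.2  26.   82.2] F [-0.8  0.4  0.7] w 24.0 q [-0.37  0.92 -0.68  2.33  1.52  1.19 -0.8 ]
row [-0.003  0.014  0.615] [0.06 0.03 0.1 ] rows>= 0.6
```

```bash
python3 -m creep '0 0 0.2 0 0 0 0.72;0 0.01 0.4 0 0 0 0.72;0 0.01 0.62 0 0 0 0.72;0 0.01 0.62 0 0 0 0.72;0 0.01 0.62 0 0 0 0.72'
python3 -m creep '-0.17 0.02 0.06 0 0 0 0.76;-0.34 0.03 0.11 0 0 0 0.76;-0.51 0.05 0.17 0 0 0 0.76;-0.68 0.06 0.23 0 0 0 0.76;-0.83 0.05 0.35 0 0 0 0.76;-0.96 0.03 0.46 0 0 0 0.76;-1.08 0.02 0.57 0 0 0 0.76;-1.2 0 0.67 0 0 0 0.76;-1.27 0 0.71 0 0 0 0.76;-1.27 0 0.71 0 0 0 0.76'
python3 -m creep '0 0 0 0 0 0 0.76;0 0 0 0 0 0 0.76;0 0 0 0 0 0 0.76;0 0 0 0 0 0 0.76;0 0 0 0 0 0 0.76;0 0 0 0 0 0 0.76;0 0 0 0 0 0 0.76;0 0 0 0 0 0 0.76;0 0 0 0 0 0 0.76;0 0 0 0 0 0 0.76'
python3 meas.py f3; python3 soft.py
python3 - <<'E'
import numpy as np,cv2
a=np.load('pics/side_free1.npy')[:,:,::-1];b=cv2.imread('pics/f3_side.png')
f=lambda i:cv2.resize(i[205:255,305:355],None,fx=7,fy=7,interpolation=cv2.INTER_CUBIC)
cv2.imwrite('pics/cmp4.png',np.hstack([f(a),f(b)]))
E
```

```text
clock: 46.93
eef_pos: [453.3, 107.9, 38.5]
tool_rot: [2.64, 0.456, 1.434]
force: [0.2, 0.6, 0.1]
width: 24.1
clock: 47.77
eef_pos: [459.1, 51.3, 37.5]
tool_rot: [2.642, 0.452, 1.437]
force: [2.2, 4.2, -7.3]
width: 20.9
clock: 48.6
eef_pos: [459.0, 51.5, 38.1]
tool_rot: [2.641, 0.453, 1.436]
force: [2.2, 5.6, -12.8]
width: 20.5
48.7 [459.1  51.5  38.1] [151.3  26.   82.3] F [  1.7   4.7 -11.9] w 21.1 q [-0.25  0.97 -0.62  2.4   1.71  1.17 -0.85]
side [364.66 282.17] [364.59 281.87] 35.0 39.0 tilt 0.0035 [0.08 0.  ]
  phase ((0.551742965599713, -0.4221780870045446), 0.9519424123764038)
top [384.75 197.68] [384.75 197.68] 28.0 28.0 tilt 0.0 [-0. -0.]
  phase ((0.30174203104317776, 0.39227761123907356), 0.9383190797876428)
arr [365.22100582 281.0502908 ] [384.77783427 197.561515  ]
free1 [364.84823678 287.54156171] [383.22281504 199.20299797]
[365.12344498 280.95821372] [384.84094447 197.48417229]
[365.15145693 280.92891451] [384.84183277 197.49314005]
[365.12770701 280.93949045] [384.84029038 197.49001815]
[365.1775641  280.93942308] [384.83898524 197.49132798]
```

View pics/cmp4.png

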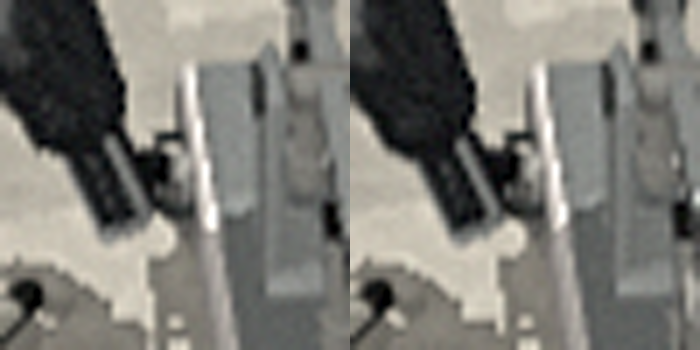

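The freed beam now rests exactly where the near-unloaded arrested beam stood, at side (365.13, 280.94) and top (384.84, 197.49), so it is level. I'll arrest it.

```bash
python3 -m creep '0.15 0.02 -0.12 0 0 0 0.76;0.3 0.04 -0.25 0 0 0 0.76;0.46 0.05 -0.37 0 0 0 0.76;0.62 0.06 -0.49 0 0 0 0.76;0.8 0.05 -0.55 0 0 0 0.76;0.98 0.03 -0.61 0 0 0 0.76;1.14 0.02 -0.67 0 0 0 0.76;1.3 0 -0.72 0 0 0 0.76;1.37 0 -0.76 0 0 0 0.76;1.37 0 -0.76 0 0 0 0.76'
python3 -m creep '0.03 0 -0.02 0 0 0 0.76;0.03 0 -0.02 0 0 0 0.76;0.03 0 -0.02 0 0 0 0.76'
python3 -m creep '-0.1 0 0 0 0 0 0.74;-0.1 0 -0.3 0 0 0 0.72;-0.1 0 -0.8 0 0 0 0.72;-0.1 0 -1.4 0 0 0 0.72;-0.1 0 -2 0 0 0 0.72;-0.1 0 -2 0 0 0 0.72;-0.1 0 -2 0 0 0 0.72;-0.1 0 -2 0 0 0 0.72;-0.1 0 -2 0 0 0 0.72'
python3 meas.py a3; python3 soft.py
python3 - <<'E'
import cv2,numpy as np
from h import *
a=cv2.imread('pics/side0.png');s=cam('side');t=cam('top');b=np.ascontiguousarray(s['img'][:,:,::-1])
f=lambda i:cv2.resize(i[205:255,305:355],None,fx=7,fy=7,interpolation=cv2.INTER_CUBIC)
cv2.imwrite('pics/cmp5.png',np.hstack([f(a),f(b)])); cv2.imwrite('pics/sideG.png',b);cv2.imwrite('pics/topG.png',t['img'][:,:,::-1]);st()
E
```

```text
clock: 49.93
eef_pos: [453.0, 110.2, 39.8]
tool_rot: [2.636, 0.461, 1.43]
force: [-0.5, -5.7, 2.2]
width: 20.8
clock: 50.18
eef_pos: [452.9, 110.4, 39.9]
tool_rot: [2.636, 0.462, 1.429]
force: [0.6, -8.0, -0.8]
width: 20.9
clock: 50.93
eef_pos: [418.5, 145.8, 103.1]
tool_rot: [2.639, 0.456, 1.434]
force: [1.3, -0.2, 0.1]
width: 23.9
51.03 [418.4 145.7 102.9] [151.2  26.1  82.2] F [ 0.  -0.2  0.6] w 23.8 q [-0.42  0.83 -0.74  2.31  1.37  1.2  -0.73]
side [364.66 282.17] [364.74 281.85] 35.0 39.0 tilt 0.0039 [-0.07 -0.  ]
  phase ((0.5811284777287451, -0.4440396192200513), 0.9428970216115315)
top [384.75 197.68] [384.75 197.68] 28.0 28.0 tilt 0.0 [-0. -0.]
  phase ((0.3159191815712834, 0.3868251384916821), 0.9216079683657046)
arr [365.22100582 281.0502908 ] [384.77783427 197.561515  ]
free1 [364.84823678 287.54156171] [383.22281504 199.20299797]
[365.15094947 280.91824911] [384.83904465 197.49221184]
[365.14674441 280.92257856] [384.83646322 197.4848722 ]
[365.13574661 280.93115708] [384.83684074 197.49077683]
[365.1383871  280.94129032] [384.83719719 197.49387861]
51.53 [418.4 146.6 103.6] [151.2  26.1  82.2] F [-0.   0.8 -0.7] w 23.9 q [-0.42  0.83 -0.74  2.31  1.37  1.2  -0.73]
```

View pics/cmp5.png

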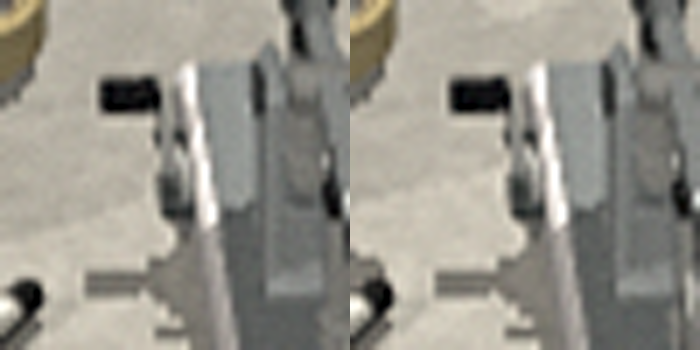

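View pics/topG.png

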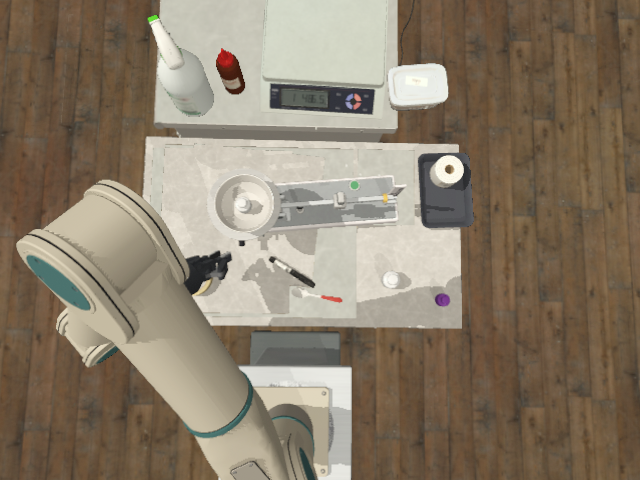

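View pics/sideG.png

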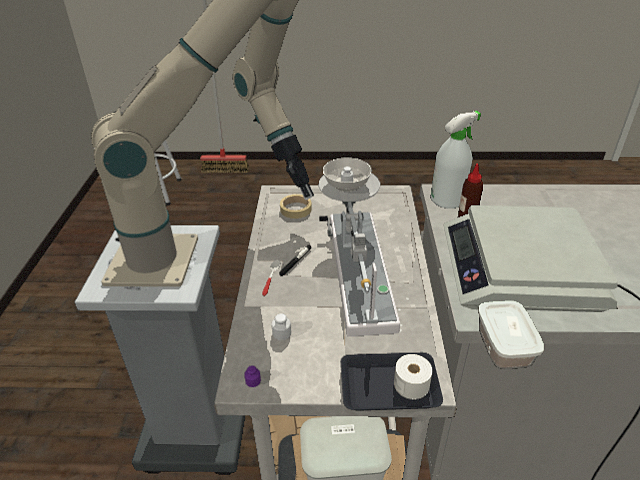

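The lever pin is back at its left stop, in the same pixels as at the start. The weight is upright in the bowl at top (243,203), the bystanders have not moved, and the gripper touches nothing.

```bash
python3 -c "
from cell import ctrl
print(ctrl.finish_job())"
```

```text
the job is handed in; nothing more can be done
None
```

The balance is set up and handed in at about 51.5 s of the 72 s allowed. The 200 g weight stands upright in the bowl, the beam is arrested, and the gripper touches nothing.

- **Trials:** I freed the beam three times and arrested it again before each poise move.
  - First trial: it rested at about -0.078 rad, so I moved the poise about 32 mm left.
  - Second trial: it rested at about -0.0015 to -0.005 rad, depending on the reference, so I moved the poise about 1.5 mm further left.
  - Third trial: it came to rest within about 0.05 pixel of the arrested position in both cameras.
- **Last checks:** The lever pin is back in the same pixels as at the start, and it was pressed against its left stop with about 8 N. The tape, marker, large weight and purple look-alike look unmoved.
- **What disagreed or fell short:**
  - The arrested beam at the start and at the end differ by about 0.0015 to 0.003 rad, so "level" is known only to a few thousandths of a radian. I could not read the middle mark itself.
  - The wrist force reading briefly reached about 60 N when the arm changed posture near the pan. It was back to about zero in the next reading, and pictures showed nothing displaced. I took it as the arm's own motion, but I can't rule out a brief touch.
  - The arm could not reach the straight-back lean of about 32 degrees at the lever. I came in from the front left at about 38 degrees instead.

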